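# Pack the toy vans into the display cabinet's tray

### The arm

A 7-joint arm with a two-finger parallel gripper is mounted at the origin on the work surface. World frame = base frame: x ahead of the robot, y to its left, z up, the work surface at z = 0. Lengths are in m, angles in degrees, forces in N, time in s.
With the tool pointing down it reaches from about 0.35 to 0.775 m from the base axis. Payload 3.1 kg.
Tool frame: the origin (TCP) lies at the very end of the fingers, on their centre line; the grasp point (between the pads) lies 19 mm behind it (arm.grasp_offset is the distance from the TCP to the grasp point, in m); z points along the fingers, y is the line along which they close (so a half turn about z gives the same grasp; the last joint's range is limited). The gripper opens to 85 mm and grips with 20 to 120 N. Pads are 22 mm wide; open, the fingers measure 114 mm over their backs; the gripper's body (76 mm by 85 mm) begins 54 mm behind the grasp point. The pads swing forward as they close: fully open they stand 13 mm farther back than shut.
Start: joints at [70.892, 17.813, 0.802, 86.603, -0.252, 75.585, -1.558], TCP at [0.158, -0.527, 0.231] pointing down, gripper open.
Joint ranges: [-154.91, 154.91], [-16.99, 109.72], [-72.82, 74.43], [7.12, 147.25], [-82.49, 262.49], [11.32, 116.49], [-174.64, 174.64]. Speed limits (degrees/s): [159.86, 159.86, 180, 180, 180, 180, 180].

### API

Orientations are given as a 3x3 rotation matrix whose columns are the frame's x, y, z axes.
In Python, from rig import arm gives the robot as it stands.
- The arm moves only by the shell command python3 shift.py 'ROWS'. ROWS is a JSON list of rows, 1 to 5 of them, each an object with the fields x, y, z (the shift in m), yaw (a turn about the tool's z in degrees), jaw (the finger opening in m); a field left out counts as zero (the opening has to be given); each row shifts and turns the commanded pose from where the row before left it, along the tool's axes as they then stand; what a row does not reach is not made up. A row lasts 1/10 s, in which the tool goes at most 0.05 m and 8.59 degrees, less where a joint would pass 70% of its speed; a pose out of reach is approached as far as the arm can. The fingers move at their own pace and stop on an object; the grip force is fixed at half the most. Time passes only in rows, so rows that do not move let the fingers close. It prints the time, the measured TCP pose, the force, the opening and the grip force at its end. Input that does not fit is refused with a message, and nothing moves.
- arm.get_state(): the state, without advancing time (a new reading comes with each control period).
- arm.camera(name): name is "scene" or "side" or "wrist"; returns the picture (400x640x3 uint8, red, green, blue); there is no depth.
- arm.camera_params(name): a dict with "mtx" (3x3 intrinsics, pixels), "cam_to_world" (4x4, takes a point from camera to world coordinates). Camera axes: x right, y down, z forward; pixel columns grow to the right and rows downward; lengths in m; the calibration is good to about 2 mm. A picture is of the moment at which its call begins: read the wrist's pose just before it. camera_params takes no time and is no camera call; for the wrist camera it gives the pose at the moment of the call.
- arm.sign_off(): hands the job in; it is judged then, once.
The state is a dict: "time_s": time; "joint_pos": joint angles; "joint_vel": joint speeds; "joint_torque": joint torques, N m; "position": TCP position; "orientation": TCP orientation; "ft_force": force on the tool from outside, world axes, zero at the start; "ft_torque": the same for the moment, N m; "finger_gap": finger opening in m; "finger_force": force on a finger pad.
Only numpy, scipy, OpenCV 4.12 (cv2) and the standard library are available. Lean on these libraries where they do the work, as an engineer would, in place of code of your own. Each camera call takes 0.05 s, during which the arm holds its last target. There are 200 camera calls.

### The job

Closing time at the collectors' stall: stand every small toy van that is on the table upright in the tray, one flat in each lane and lengthwise along it. The brass latch now bars the bay of the display cabinet: swing it out of the way by its red knob, slide the loaded tray fully home into the bay, letting the side guides line it up, and swing the latch right across the tray's front. Be gentle: hold the vans lightly so that their paint is not crushed, do not ram the tray into the cabinet, and leave the stall's other things where they are.

Things in the scene. Friction and masses are not known exactly. Their poses are not given: they have to be found in the camera images.
- cabinet: fixed dark wooden display cabinet. Origin at table level in the middle of its front plane (the bay mouth); x points into the bay, y left, z up. Lower part 350 mm wide (y), x = 0 to 240, 70 high; a glazed case stands on it from x = 78 back, 152 high. The bay: 236 mm wide, 50 high, open towards the robot, the table is its floor; back stop at x = 117
- mouth_left (a point): left edge of the bay's mouth, 118 mm from its middle, at table level. From here a brass guide wing 16 mm high flares outwards, to y = 137 at x = -32 mm in the cabinet's frame; its mirror image stands at the right edge
- tray: loose wooden tray, 0.28 to 0.46 kg empty, 116 mm deep (x), 231 wide (y); origin under its centre, x to its back end (first into the bay), y left. Floor 4 thick; side and back walls 12 high, 4 thick; front panel (x = -58 to -54) 40 high. Dividers 8 high, 3 wide at y = -58, 0, 58 make 4 lanes along x, 108 long, 55 wide. Home: panel flush with the cabinet's front, origin 58 mm inside
- handle (a point): middle of the tray's steel pull bar: 10 mm thick (x), 50 long (y), 18 to 42 mm above the table, 113 mm towards the robot (-x) from the tray's centre, 50 mm clear of the front panel; two thin stems join it to the panel at y = +-22. It can be pinched from above across its thickness.
- lane0 (a point): middle of lane 0 of the tray, on its floor (4 mm above the tray's underside); lane 0 is the one farthest to the tray's -y side, lanes 58 mm apart
- lane1 (a point): middle of lane 1 of the tray, on its floor (4 mm above the tray's underside); lane 0 is the one farthest to the tray's -y side, lanes 58 mm apart
- lane2 (a point): middle of lane 2 of the tray, on its floor (4 mm above the tray's underside); lane 0 is the one farthest to the tray's -y side, lanes 58 mm apart
- lane3 (a point): middle of lane 3 of the tray, on its floor (4 mm above the tray's underside); lane 0 is the one farthest to the tray's -y side, lanes 58 mm apart
- van_red: red die-cast toy van, 70 mm long (x, nose to +x), 28 wide (y), 32 high (bonnet, x = 15 to 35, only 18 high), 0.05 to 0.1 kg; flat sides, wheels do not turn; origin at the centre of its underside. May be absent. Its paint bears at most 70 N in all from the fingers (both pads added): hold it with some 20 to 25 N a pad
- van_blue: blue die-cast toy van, 70 mm long (x, nose to +x), 28 wide (y), 32 high (bonnet, x = 15 to 35, only 18 high), 0.05 to 0.1 kg; flat sides, wheels do not turn; origin at the centre of its underside. May be absent. Its paint bears at most 70 N in all from the fingers (both pads added): hold it with some 20 to 25 N a pad
- van_yellow: yellow die-cast toy van, 70 mm long (x, nose to +x), 28 wide (y), 32 high (bonnet, x = 15 to 35, only 18 high), 0.05 to 0.1 kg; flat sides, wheels do not turn; origin at the centre of its underside. May be absent. Its paint bears at most 70 N in all from the fingers (both pads added): hold it with some 20 to 25 N a pad
- van_green: green die-cast toy van, 70 mm long (x, nose to +x), 28 wide (y), 32 high (bonnet, x = 15 to 35, only 18 high), 0.05 to 0.1 kg; flat sides, wheels do not turn; origin at the centre of its underside. May be absent. Its paint bears at most 70 N in all from the fingers (both pads added): hold it with some 20 to 25 N a pad
- van_white: white die-cast toy van, 70 mm long (x, nose to +x), 28 wide (y), 32 high (bonnet, x = 15 to 35, only 18 high), 0.05 to 0.1 kg; flat sides, wheels do not turn; origin at the centre of its underside. May be absent. Its paint bears at most 70 N in all from the fingers (both pads added): hold it with some 20 to 25 N a pad
- latch (a joint): brass swing latch on the cabinet, turning about a vertical axis with slight friction, stays where it is left: 0 = points straight out to the cabinet's -x, negative (to -0.55) = swung clear of the bay, 1.57 = closed, lying along the cabinet's -y across the tray's front (end stop). Starts half or nearly closed and then bars the way of the tray. It can be closed only when the tray is home.
- latch_pivot (a point): the latch's turning axis, 58 mm above the table, 20 mm before the cabinet's front and 160 mm left (+y) of the bay's middle
- latch_knob (a point): upright red pin near the latch's tip, 12 mm in diameter, 85 mm from the axis, rising from 30 to 70 mm above the table; this point lies on its axis 58 mm above the table
- paint_jar: small paint jar with a blue cap, 40 mm across, 45 high, origin under it; leave alone
- tape: roll of clear tape, 72 mm across, 19 high, lying flat; origin under it; leave alone
- mug: blue mug, 80 mm across, 90 high; origin under it; leave alone
- driver: screwdriver 170 mm long lying on the table; leave alone
- lorry: big green and red toy lorry 190 x 62 x 74 mm, not one of the vans; origin under it; leave alone

How it is judged:
By the outcome, as a careful person would: the job done as asked, in the order asked, and still so for the second after the job is handed in, with the robot touching nothing.
Of van_red, van_blue, van_yellow, van_green, van_white only 3 to 4 are there at a start; the rules pass over those that are not, and their reading is None.
At some moment in a run one of van_red, van_blue, van_yellow, van_green, van_white may be knocked a few centimetres aside while the robot is not near it.
Once in a run the grip may slacken for a moment while it holds something.
It also fails if it takes over 210 s, if anything falls off the work surface, if the arm or the gripper's body presses on something with over 40 N, if the wrist force passes 120 N, or if a joint passes its speed limit or range.

## Working session

There is one attempt and no reset: what is moved stays moved. The work goes in short steps, Python scripts to look and compute and a shell command to move; the robot and the scene stay as the last step left them, time stands still between calls to the robot, and variables do not carry over. Pictures are saved under pics/ and viewed, at most 14 in all, crops included, and the job is handed in when it is done.

```bash
ls; mkdir -p pics
python3 - <<'E'
from rig import arm
import cv2
for n in ("scene","side","wrist"):
    cv2.imwrite(f"pics/a_{n}.png",arm.camera(n)[...,::-1])
    p=arm.camera_params(n);print(n,p["mtx"].round(1).tolist(),p["cam_to_world"].round(3).tolist())
s=arm.get_state();print(s)
E
```

```text
pics
rig.py
shift.py
scene [[399.0, 0.0, 319.2], [0.0, 399.0, 197.2], [0.0, 0.0, 1.0]] [[-0.624, 0.511, -0.591, 1.345], [0.781, 0.394, -0.484, 0.755], [-0.014, -0.764, -0.645, 0.971], [0.0, 0.0, 0.0, 1.0]]
side [[432.8, 0.0, 321.7], [0.0, 432.8, 200.5], [0.0, 0.0, 1.0]] [[0.995, -0.069, 0.071, 0.41], [-0.099, -0.614, 0.783, -1.009], [-0.011, -0.786, -0.618, 0.933], [0.0, 0.0, 0.0, 1.0]]
wrist [[340.5, 0.0, 321.7], [0.0, 340.5, 198.2], [0.0, 0.0, 1.0]] [[0.289, -0.915, -0.282, 0.23], [-0.957, -0.276, -0.083, -0.504], [-0.002, 0.294, -0.956, 0.374], [0.0, 0.0, 0.0, 1.0]]
{'time_s': 0.15, 'joint_pos': array([70.8926303 , 17.84972762,  0.80248241, 86.6706298 , -0.25159748,
       75.58512899, -1.55935692]), 'joint_vel': array([-0.0486041 , -0.15018602,  0.06307823, -0.4142095 ,  0.05474349,
        0.06422776,  0.02860442]), 'joint_torque': array([ 3.36836165e-04, -3.80272758e+01,  1.46224229e-01, -2.30848110e+01,
        1.23356277e-02,  9.69899789e-03, -2.00284836e-05]), 'position': array([ 0.15806159, -0.52621754,  0.230474  ]), 'orientation': array([[ 9.57716690e-01,  2.87712310e-01, -6.07668843e-04],
       [ 2.87712937e-01, -9.57715175e-01,  1.70554880e-03],
       [-9.12662872e-05, -1.80826674e-03, -9.99998361e-01]]), 'ft_force': array([-0.16997489, -0.42907423,  0.5010916 ]), 'ft_torque': array([ 0.00210851,  0.07511532, -0.04656785]), 'finger_force': 0.0, 'finger_gap': 0.08542352289307802}
```
View pics/a_scene.png

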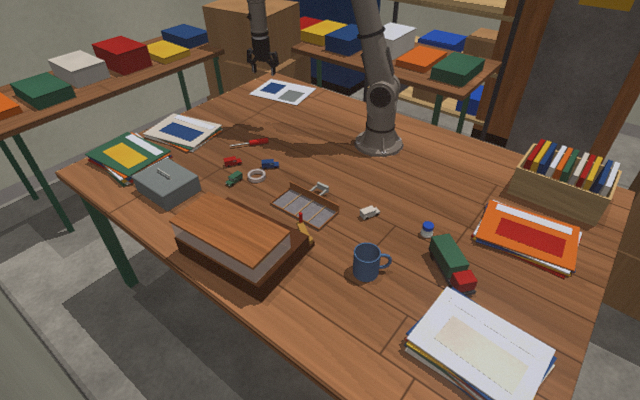

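View pics/a_side.png

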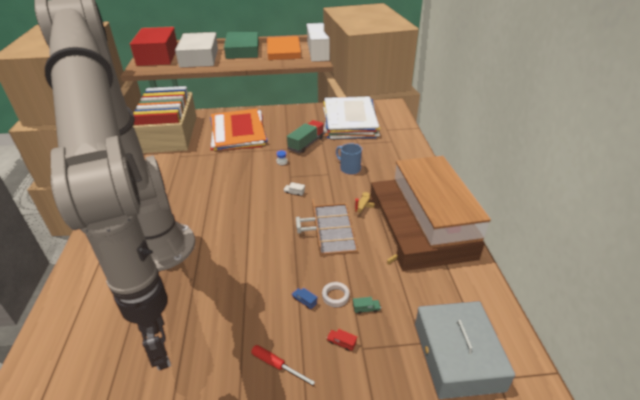

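The scene shows red, green, blue and white vans, with no yellow one. In the side view they are at about (343,340), (367,305), (305,298) and (295,188). The tray is at (335,229), its handle at (303,226), the latch knob near (357,205) and the cabinet on the right.

Create h.py:
```python
from rig import arm
import numpy as np, cv2
def ray(n,uv,z,p=None):
    p=p or arm.camera_params(n);K,T=p["mtx"],p["cam_to_world"]
    uv=np.atleast_2d(np.array(uv,float));d=np.c_[(uv-K[:2,2])/[K[0,0],K[1,1]],np.ones(len(uv))]@T[:3,:3].T
    return T[:3,3]+d*((z-T[2,3])/d[:,2])[:,None]
def proj(n,X,p=None):
    p=p or arm.camera_params(n);K,T=p["mtx"],p["cam_to_world"]
    c=(np.atleast_2d(X)-T[:3,3])@T[:3,:3];return c[:,:2]/c[:,2:]*[K[0,0],K[1,1]]+K[:2,2]
def snap(n,f,crop=None,s=1):
    p=arm.camera_params(n);im=arm.camera(n)[...,::-1];cv2.imwrite(f"pics/{f}.raw.png",im)
    np.save(f"pics/{f}.npy",p,allow_pickle=True)
    if crop: x0,y0,x1,y1=crop;im=im[y0:y1,x0:x1]
    cv2.imwrite(f"pics/{f}.png",cv2.resize(im,None,fx=s,fy=s,interpolation=cv2.INTER_CUBIC));return im,p
def dx(goal,yaw=None):
    """shift in tool axes to reach world TCP goal; turn in deg to make tool y axis at world yaw (mod 180)"""
    s=arm.get_state();R=s["orientation"];d=R.T@(np.array(goal)-s["position"])
    a=np.degrees(np.arctan2(R[1,1],R[0,1]));t=None
    if yaw is not None: t=-((yaw-a+90)%180-90)
    return "shift",d.round(4).tolist(),"turn",t,"j7",s["joint_pos"][6].round(1),"ytool",a.round(1)
```

Run:
```python
from h import *
for k,uv in dict(red=(343,340),green=(367,305),blue=(305,298),white=(295,188),tray=(335,229),handle=(303,226),knob=(357,205),tape=(337,294),jar=(281,158),mug=(349,160)).items():
    print(k,ray("side",uv,.015).round(3)[0])
im=cv2.imread("pics/a_side.png")[140:370,230:500]
cv2.imwrite("pics/a2.png",cv2.resize(im,(702,598),interpolation=cv2.INTER_CUBIC))
print(dx([.45,-.3,.35],90), dx([.42,-.15,.4],90))
```

```text
red [ 0.513 -0.398  0.015]
green [ 0.59  -0.301  0.015]
blue [ 0.43  -0.26   0.015]
white [0.428 0.236 0.015]
tray [0.543 0.004 0.015]
handle [0.443 0.029 0.015]
knob [0.632 0.116 0.015]
tape [ 0.516 -0.256  0.015]
jar [0.383 0.44  0.015]
mug [0.646 0.395 0.015]
('shift', [0.3447, -0.1329, -0.1193], 'turn', np.float64(16.721072931604567), 'j7', np.float64(-1.6), 'ytool', np.float64(-73.3)) ('shift', [0.3591, -0.2853, -0.169], 'turn', np.float64(16.721072931604567), 'j7', np.float64(-1.6), 'ytool', np.float64(-73.3))
```

View pics/a2.png

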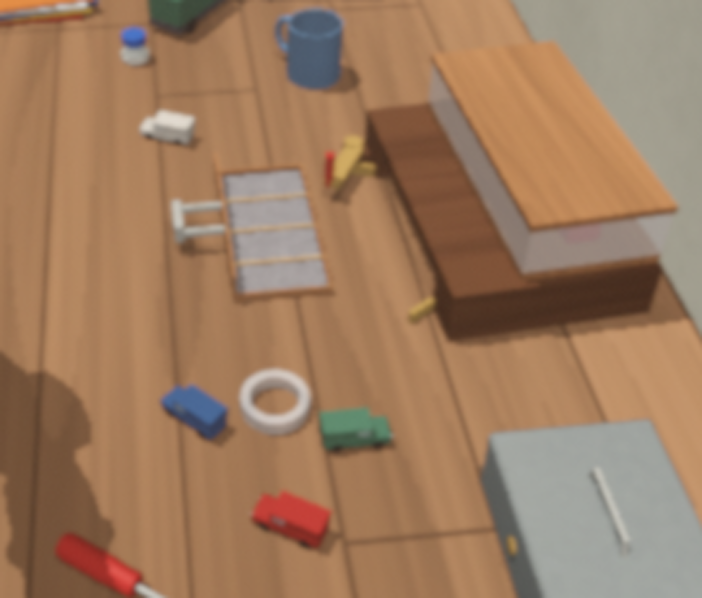

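```bash
python3 shift.py '[{"x":0.0335, "y":-0.027, "z":-0.0125, "jaw":0.085}, {"x":0.0335, "y":-0.027, "z":-0.0125, "jaw":0.085}, {"x":0.0335, "y":-0.027, "z":-0.0125, "jaw":0.085}, {"x":0.0335, "y":-0.027, "z":-0.0125, "jaw":0.085}, {"x":0.0335, "y":-0.027, "z":-0.0125, "jaw":0.085}]'
python3 shift.py '[{"x":0.0335, "y":-0.027, "z":-0.0125, "jaw":0.085}, {"x":0.0335, "y":-0.027, "z":-0.0125, "jaw":0.085}, {"x":0.0335, "y":-0.027, "z":-0.0125, "jaw":0.085}, {"x":0.0335, "y":-0.027, "z":-0.0125, "jaw":0.085}, {"x":0.0335, "y":-0.027, "z":-0.0125, "jaw":0.085}]'
python3 shift.py '[{"x":0.0335, "y":-0.027, "z":-0.0125, "jaw":0.085}, {"x":0.0335, "y":-0.027, "z":-0.0125, "jaw":0.085}, {"yaw":8.4, "jaw":0.085}, {"yaw":8.3, "jaw":0.085}, {"jaw":0.085}]'
python3 shift.py '[{"jaw":0.085}, {"jaw":0.085}, {"jaw":0.085}]'
python3 - <<'E'
from h import *
snap("wrist","b")
print(arm.get_state()["position"],arm.get_state()["orientation"].round(3).tolist(),arm.camera_params("wrist")["cam_to_world"].round(3).tolist())
E
```

```text
time_s: 0.65
position: [0.2804, -0.3475, 0.2941]
orientation: [[0.958, 0.288, -0.0], [0.288, -0.958, 0.0], [-0.0, -0.0, -1.0]]
ft_force: [1.1, -0.4, 0.4]
finger_gap: 0.085
finger_force: 0.0
time_s: 1.15
position: [0.4019, -0.1702, 0.3567]
orientation: [[0.958, 0.287, -0.0], [0.287, -0.958, -0.0], [-0.0, 0.0, -1.0]]
ft_force: [1.4, -0.0, 0.2]
finger_gap: 0.0851
finger_force: 0.0
time_s: 1.65
position: [0.45, -0.1005, 0.3809]
orientation: [[1.0, 0.002, -0.001], [0.002, -1.0, 0.0], [-0.001, -0.0, -1.0]]
ft_force: [-0.4, -0.7, 0.0]
finger_gap: 0.0852
finger_force: 0.0
time_s: 1.95
position: [0.4498, -0.1011, 0.3812]
orientation: [[1.0, 0.001, -0.0], [0.001, -1.0, -0.0], [-0.0, 0.0, -1.0]]
ft_force: [0.3, -0.1, -0.3]
finger_gap: 0.085
finger_force: 0.0
[ 0.44986937 -0.10105147  0.38123009] [[1.0, 0.001, -0.0], [0.001, -1.0, -0.0], [-0.0, 0.0, -1.0]] [[0.002, -0.956, -0.294, 0.525], [-1.0, -0.002, -0.0, -0.1], [-0.0, 0.294, -0.956, 0.524], [0.0, 0.0, 0.0, 1.0]]
```

View pics/b.png

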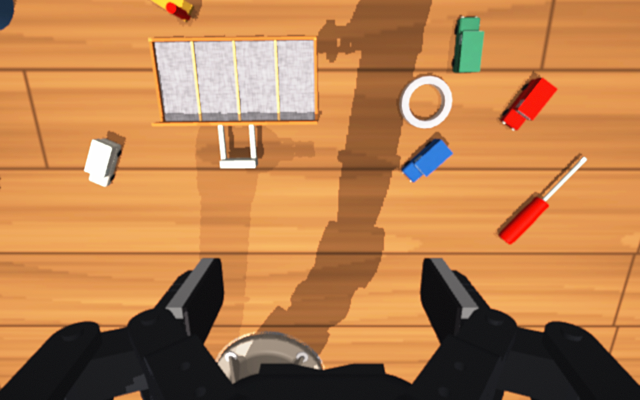

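The wrist view shows all four vans upright: white (102,160), blue (427,160), red (528,103) and green (468,44). The tray spans columns 152 to 318 and rows 38 to 124, with the handle bar at (238,163). The latch tip is at (175,5).

```bash
cat >> h.py <<'E'
def blob(f,box,lo,hi,zc):
    im=cv2.imread(f"pics/{f}.raw.png");p=np.load(f"pics/{f}.npy",allow_pickle=True).item()
    hs=cv2.cvtColor(im,cv2.COLOR_BGR2HSV);m=cv2.inRange(hs,np.array(lo),np.array(hi))
    x0,y0,x1,y1=box;k=np.zeros_like(m);k[y0:y1,x0:x1]=m[y0:y1,x0:x1]
    k=cv2.morphologyEx(k,cv2.MORPH_OPEN,np.ones((2,2)))
    c=max(cv2.findContours(k,0,2)[0],key=cv2.contourArea)[:,0]
    w=ray("wrist",c,zc,p)[:,:2];r=cv2.minAreaRect((w*1000).astype(np.float32))
    b=cv2.boxPoints(r);e=max((b[1]-b[0],b[2]-b[1]),key=np.linalg.norm)
    return np.round(r[0],1),np.round(sorted(r[1]),1),"long axis yaw",round(float(np.degrees(np.arctan2(e[1],e[0]))%180),1)
E
python3 - <<'E'
from h import *
print("red",blob("b",(495,70,565,135),(170,150,60),(180,255,255),.026), blob("b",(495,70,565,135),(0,150,60),(6,255,255),.026))
print("blue",blob("b",(395,132,460,188),(100,120,50),(130,255,255),.026))
print("green",blob("b",(445,5,490,80),(50,80,30),(90,255,255),.026))
print("white",blob("b",(70,125,130,195),(0,0,140),(180,70,255),.026))
print("tray",blob("b",(145,30,325,122),(0,0,60),(180,70,255),.004))
print("handle",blob("b",(212,156,264,172),(0,0,150),(180,60,255),.042))
print(ray("wrist",[(237,163)],.042,np.load("pics/b.npy",allow_pickle=True).item()))
im=cv2.imread("pics/b.raw.png")[0:190,70:330];cv2.imwrite("pics/b2.png",cv2.resize(im,None,fx=3,fy=3))
E
```

```text
Traceback (most recent call last):
  File "h.py", line 26, in blob
    c=max(cv2.findContours(k,0,2)[0],key=cv2.contourArea)[:,0]
      ~~~^^^^^^^^^^^^^^^^^^^^^^^^^^^^^^^^^^^^^^^^^^^^^^^^
ValueError: max() iterable argument is empty
```

Run:
```python
from h import *
print("red",blob("b",(495,70,565,135),(0,185,60),(4,255,255),.026))
print("blue",blob("b",(395,132,460,188),(100,120,50),(130,255,255),.026))
print("green",blob("b",(445,5,490,80),(50,80,30),(90,255,255),.026))
print("white",blob("b",(70,125,130,195),(0,0,140),(180,70,255),.026))
print("tray",blob("b",(145,30,325,122),(0,0,60),(180,70,255),.004))
print("handle",blob("b",(212,156,264,172),(0,0,150),(180,60,255),.042))
print(ray("wrist",[(237,163)],.042,np.load("pics/b.npy",allow_pickle=True).item()))
im=cv2.imread("pics/b.raw.png")[0:190,70:330];cv2.imwrite("pics/b2.png",cv2.resize(im,None,fx=3,fy=3))
```

```text
red (array([ 508.8, -393.1]), array([38.7, 74.5]), 'long axis yaw', 147.5)
blue (array([ 428. , -257.3]), array([34.8, 69.5]), 'long axis yaw', 135.8)
green (array([ 586.4, -299.2]), array([35.3, 67.2]), 'long axis yaw', 1.1)
white (array([423.8, 229. ]), array([37.8, 65.4]), 'long axis yaw', 156.8)
tray (array([539.3,  -8.1]), array([ 56.1, 108.4]), 'long axis yaw', 0.5)
handle (array([429.6,  19.2]), array([16. , 51.4]), 'long axis yaw', 90.1)
[[0.42886367 0.02131863 0.042     ]]
```

View pics/b2.png

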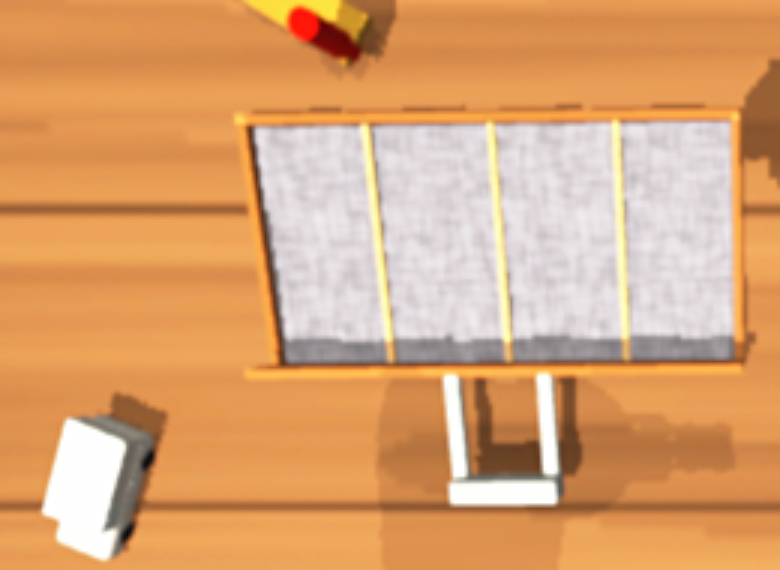

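```bash
cat >> h.py <<'E'
B=dict(red=((0,185,40),(4,255,255)),blue=((100,120,40),(130,255,255)),green=((50,80,30),(90,255,255)),white=((0,0,100),(180,90,255)))
def top(f,box,col,z=.030):
    """top faces of a van: brightest part of its colour blob"""
    im=cv2.imread(f"pics/{f}.raw.png");p=np.load(f"pics/{f}.npy",allow_pickle=True).item()
    hs=cv2.cvtColor(im,cv2.COLOR_BGR2HSV);m=cv2.inRange(hs,np.array(B[col][0]),np.array(B[col][1]))
    x0,y0,x1,y1=box;k=np.zeros_like(m);k[y0:y1,x0:x1]=m[y0:y1,x0:x1]
    v=hs[...,2];t,_=cv2.threshold(v[k>0].reshape(-1,1),0,255,cv2.THRESH_OTSU);k[v<=t]=0
    k=cv2.morphologyEx(k,cv2.MORPH_OPEN,np.ones((3,3)))
    c=max(cv2.findContours(k,0,2)[0],key=cv2.contourArea)[:,0]
    w=ray("wrist",c,z,p)[:,:2];r=cv2.minAreaRect((w*1000).astype(np.float32))
    b=cv2.boxPoints(r);e=max((b[1]-b[0],b[2]-b[1]),key=np.linalg.norm)
    return col,t,np.round(r[0],1),np.round(sorted(r[1]),1),"yaw",round(float(np.degrees(np.arctan2(e[1],e[0]))%180),1)
E
python3 - <<'E'
from h import *
print(top("b",(495,70,565,135),"red"));print(top("b",(395,132,460,188),"blue"))
print(top("b",(445,5,490,80),"green"));print(top("b",(70,125,130,195),"white"))
P=np.load("pics/b.npy",allow_pickle=True).item()
q=lambda a,z:ray("wrist",np.array(a)/3+[70,0],z,P)[:,:2].round(4).tolist()
print("floor",q([(253,127),(733,122),(733,358),(285,362)],.004))
print("rim back outer",q([(235,117),(740,112)],.012),"panel top outer",q([(247,374),(742,371)],.04))
print("bar top",q([(450,480),(560,476),(560,500),(450,504)],.042))
print("knob top",q([(303,25)],.070),"tip low",q([(348,60)],.03))
E
```

```text
('red', 176.0, array([ 518. , -399.9]), array([28. , 49.4]), 'yaw', 147.9)
('blue', 148.0, array([ 428.2, -255.5]), array([29.8, 69.8]), 'yaw', 129.8)
('green', 122.0, array([ 586.9, -299.3]), array([30.6, 67.4]), 'yaw', 5.6)
('white', 186.0, array([425.8, 227.8]), array([37. , 64.1]), 'yaw', 155.2)
floor [[0.5926, 0.1345], [0.5951, -0.0897], [0.4876, -0.0892], [0.4853, 0.1339]]
rim back outer [[0.5958, 0.1386], [0.5983, -0.0931]] panel top outer [[0.4825, 0.1361], [0.4843, -0.0942]]
bar top [[0.4332, 0.0454], [0.4352, -0.0073], [0.4236, -0.0066], [0.4215, 0.0464]]
knob top [[0.6212, 0.0796]] tip low [[0.6161, 0.0775]]
```

```bash
python3 shift.py '[{"x":-0.0037, "y":0.026, "z":0.0368, "jaw":0.06}, {"x":-0.0037, "y":0.026, "z":0.0368, "jaw":0.06}, {"x":-0.0037, "y":0.026, "z":0.0368, "jaw":0.06}, {"x":-0.0037, "y":0.026, "z":0.0368, "jaw":0.06}, {"x":-0.0037, "y":0.026, "z":0.0368, "jaw":0.06}]' >/dev/null
python3 shift.py '[{"x":-0.0037, "y":0.026, "z":0.0368, "jaw":0.06}, {"yaw":8, "jaw":0.06}, {"yaw":8, "jaw":0.06}, {"yaw":8, "jaw":0.06}, {"yaw":8, "jaw":0.06}]' >/dev/null
python3 shift.py '[{"yaw":8, "jaw":0.06}, {"yaw":7, "jaw":0.06}, {"jaw":0.06}, {"jaw":0.06}]'
python3 - <<'E'
from h import *
snap("wrist","c")
print(blob("c",(150,60,500,300),*B["blue"],.024),top("c",(150,60,500,300),"blue"))
print(dx((.428,-.257,.2),43))
E
```

```text
time_s: 3.4
position: [0.4279, -0.2569, 0.1605]
orientation: [[0.684, -0.729, 0.0], [-0.729, -0.684, -0.0], [0.0, 0.0, -1.0]]
ft_force: [0.4, 0.2, -1.0]
finger_gap: 0.0597
finger_force: 0.0
(array([ 428.1, -257.9]), array([28.1, 67.6]), 'long axis yaw', 134.8) ('blue', 139.0, array([ 434.5, -263. ]), array([27.5, 48.5]), 'yaw', 134.0)
('shift', [0.0002, 0.0, -0.0395], 'turn', np.float64(0.15475230412346264), 'j7', np.float64(-110.6), 'ytool', np.float64(-136.8))
```

View pics/c.png

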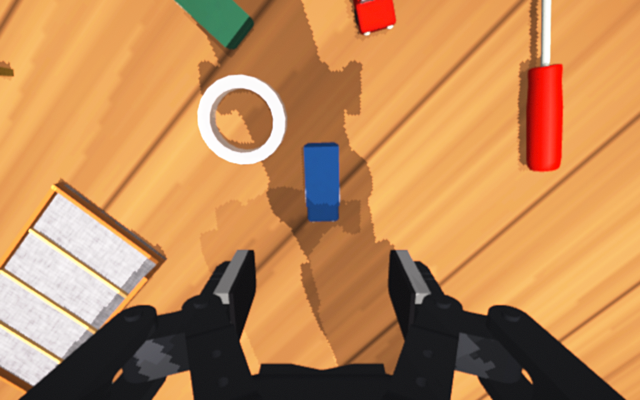

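The blue van is centred below the gripper at (321,182), well clear of the tape roll, with its bonnet towards the robot.

```bash
python3 shift.py '[{"z":0.045, "yaw":-1.2, "jaw":0.05}, {"z":0.045, "jaw":0.05}, {"z":0.04, "jaw":0.05}, {"z":0.0175, "jaw":0.05}, {"jaw":0.045}]'
python3 shift.py '[{"jaw":0.035}, {"jaw":0.03}, {"jaw":0.028}, {"jaw":0.027}]'
python3 shift.py '[{"jaw":0.027}, {"jaw":0.027}]'
```

```text
time_s: 3.95
position: [0.4252, -0.2554, 0.0101]
orientation: [[0.698, -0.716, -0.006], [-0.716, -0.698, 0.004], [-0.007, 0.002, -1.0]]
ft_force: [-0.6, 0.3, -0.5]
finger_gap: 0.0448
finger_force: 0.0
time_s: 4.35
position: [0.4294, -0.2577, 0.0148]
orientation: [[0.698, -0.717, 0.003], [-0.717, -0.698, -0.002], [0.004, -0.001, -1.0]]
ft_force: [-0.5, -0.6, 4.8]
finger_gap: 0.0273
finger_force: 23.2
time_s: 4.55
position: [0.4294, -0.2577, 0.0148]
orientation: [[0.698, -0.717, 0.003], [-0.717, -0.698, -0.002], [0.004, -0.001, -1.0]]
ft_force: [0.3, 0.7, 6.2]
finger_gap: 0.0276
finger_force: 23.4
```

```bash
python3 shift.py '[{"z":-0.03, "jaw":0.027}, {"z":-0.04, "jaw":0.027}, {"z":-0.04, "jaw":0.027}, {"yaw":-7.7, "jaw":0.027}, {"yaw":-7.7, "jaw":0.027}]'
python3 shift.py '[{"yaw":-7.7, "jaw":0.027}, {"yaw":-7.7, "jaw":0.027}, {"yaw":-7.7, "jaw":0.027}, {"yaw":-7.7, "jaw":0.027}, {"jaw":0.027}]'
python3 -c "
from h import *
print(dx((.5397,.051,.12),-89.4))"
```

```text
time_s: 5.05
position: [0.4289, -0.2573, 0.1251]
orientation: [[0.866, -0.501, 0.003], [-0.501, -0.866, -0.002], [0.004, 0.0, -1.0]]
ft_force: [-0.3, -0.1, -1.3]
finger_gap: 0.0277
finger_force: 22.9
time_s: 5.55
position: [0.4277, -0.2567, 0.1231]
orientation: [[1.0, 0.007, -0.0], [0.007, -1.0, 0.0], [-0.0, -0.0, -1.0]]
ft_force: [-0.3, 0.1, -0.3]
finger_gap: 0.0273
finger_force: 22.9
('shift', [0.1143, -0.3069, 0.0031], 'turn', np.float64(-0.18568150237142333), 'j7', np.float64(-66.6), 'ytool', np.float64(-89.6))
```

```bash
python3 shift.py '[{"x":0.0143, "y":-0.0384, "jaw":0.027}, {"x":0.0143, "y":-0.0384, "jaw":0.027}, {"x":0.0143, "y":-0.0384, "jaw":0.027}, {"x":0.0143, "y":-0.0384, "jaw":0.027}, {"x":0.0143, "y":-0.0384, "jaw":0.027}]'
python3 shift.py '[{"x":0.0143, "y":-0.0384, "jaw":0.027}, {"x":0.0143, "y":-0.0384, "jaw":0.027}, {"x":0.0143, "y":-0.0384, "jaw":0.027}, {"jaw":0.027}, {"jaw":0.027}]'
python3 - <<'E'
from h import *
snap("wrist","d")
print(dx((.5397,.051,.0195),-89.4))
E
```

```text
time_s: 6.05
position: [0.4982, -0.0628, 0.1232]
orientation: [[1.0, 0.004, 0.0], [0.004, -1.0, -0.0], [0.0, 0.0, -1.0]]
ft_force: [1.2, -0.2, -1.7]
finger_gap: 0.0274
finger_force: 23.0
time_s: 6.55
position: [0.5398, 0.0527, 0.1229]
orientation: [[1.0, 0.009, -0.0], [0.009, -1.0, 0.0], [-0.0, -0.0, -1.0]]
ft_force: [-0.2, -0.9, -0.4]
finger_gap: 0.0272
finger_force: 23.0
('shift', [0.0001, -0.0005, 0.1032], 'turn', np.float64(-0.2604221701551239), 'j7', np.float64(-106.8), 'ytool', np.float64(-89.7))
```

View pics/d.png

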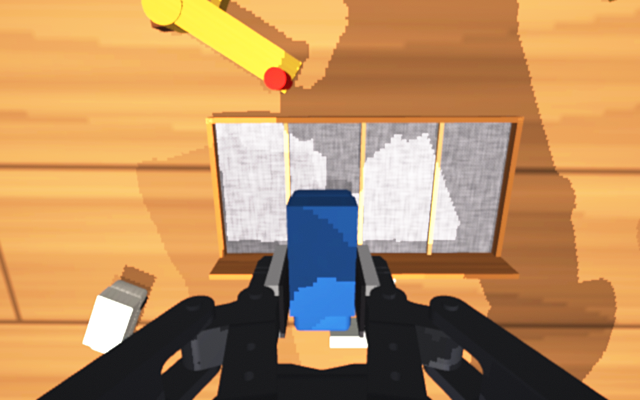

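The blue van hangs straight between the pads over lane 2. The tray rim's back corners are at (207,118) and (522,118), the knob top is at (277,78) and the latch pivot at about (162,5).

```bash
python3 - <<'E'
from h import *
P=np.load("pics/d.npy",allow_pickle=True).item()
q=lambda a,z:ray("wrist",a,z,P)[:,:2].round(4).tolist()
print("rim",q([(207,118),(522,118)],.012),"div",q([(287,122),(362,122),(441,122)],.012),"knob",q([(277,78)],.07),"piv",q([(162,5)],.064))
E
python3 shift.py '[{"z":0.04, "jaw":0.027}, {"z":0.035, "jaw":0.027}, {"z":0.015, "jaw":0.027}, {"z":0.01, "jaw":0.027}, {"z":0.003, "jaw":0.027}]'
python3 shift.py '[{"jaw":0.027}, {"jaw":0.027}]'
```

```text
rim [[0.5967, 0.1375], [0.5989, -0.0918]] div [[0.5944, 0.0793], [0.5949, 0.0245], [0.5955, -0.0331]] knob [[0.6224, 0.0785]] piv [[0.6585, 0.1389]]
time_s: 7.1
position: [0.5393, 0.0494, 0.0191]
orientation: [[1.0, 0.004, -0.002], [0.004, -1.0, -0.001], [-0.002, 0.001, -1.0]]
ft_force: [-0.4, 0.0, 0.0]
finger_gap: 0.0273
finger_force: 23.0
time_s: 7.3
position: [0.5411, 0.051, 0.0212]
orientation: [[1.0, 0.007, 0.002], [0.007, -1.0, 0.0], [0.002, 0.0, -1.0]]
ft_force: [-0.9, 0.6, -0.4]
finger_gap: 0.0278
finger_force: 23.0
```

```bash
python3 shift.py '[{"z":0.001, "jaw":0.027}, {"z":0.001, "jaw":0.027}, {"jaw":0.027}]'
python3 shift.py '[{"jaw":0.029}, {"jaw":0.032}, {"jaw":0.04}, {"jaw":0.042}, {"z":-0.01, "jaw":0.042}]'
python3 shift.py '[{"z":-0.045, "jaw":0.042}, {"z":-0.045, "jaw":0.042}, {"z":-0.03, "jaw":0.05}, {"jaw":0.06}]'
python3 -c "
from h import *
print(dx((.5095,-.395,.16),57.9))"
```

```text
time_s: 7.6
position: [0.5407, 0.0513, 0.0188]
orientation: [[1.0, 0.007, 0.002], [0.007, -1.0, -0.0], [0.002, 0.0, -1.0]]
ft_force: [-1.1, 0.1, 2.4]
finger_gap: 0.0273
finger_force: 23.4
time_s: 8.1
position: [0.5385, 0.0509, 0.027]
orientation: [[1.0, 0.007, -0.004], [0.007, -1.0, -0.0], [-0.004, 0.0, -1.0]]
ft_force: [-0.9, -0.4, 0.1]
finger_gap: 0.0418
finger_force: 0.0
time_s: 8.5
position: [0.544, 0.0524, 0.1542]
orientation: [[1.0, 0.008, 0.012], [0.008, -1.0, 0.001], [0.012, -0.001, -1.0]]
ft_force: [0.1, 0.3, 0.3]
finger_gap: 0.0601
finger_force: 0.0
('shift', [-0.0379, 0.4471, -0.0067], 'turn', np.float64(32.53645374982227), 'j7', np.float64(-106.1), 'ytool', np.float64(-89.6))
```

```bash
python3 shift.py '[{"x":-0.0036, "y":0.0447, "jaw":0.06}, {"x":-0.0036, "y":0.0447, "jaw":0.06}, {"x":-0.0036, "y":0.0447, "jaw":0.06}, {"x":-0.0036, "y":0.0447, "jaw":0.06}, {"x":-0.0036, "y":0.0447, "jaw":0.06}]' >/dev/null
python3 shift.py '[{"x":-0.0036, "y":0.0447, "jaw":0.06}, {"x":-0.0036, "y":0.0447, "jaw":0.06}, {"x":-0.0036, "y":0.0447, "jaw":0.06}, {"x":-0.0036, "y":0.0447, "jaw":0.06}, {"x":-0.0036, "y":0.0447, "jaw":0.06}]' >/dev/null
python3 shift.py '[{"yaw":8.1, "jaw":0.06}, {"yaw":8.1, "jaw":0.06}, {"yaw":8.1, "jaw":0.06}, {"yaw":8.1, "jaw":0.06}, {"jaw":0.06}]'
python3 - <<'E'
from h import *
snap("wrist","e")
print(blob("e",(200,80,450,260),*B["red"],.024),top("e",(200,80,450,260),"red"))
print(dx((.5095,-.395,.014),57.9))
E
```

```text
time_s: 10.0
position: [0.5069, -0.3956, 0.1473]
orientation: [[0.848, -0.529, -0.001], [-0.529, -0.848, 0.001], [-0.002, 0.0, -1.0]]
ft_force: [0.4, -0.1, -0.6]
finger_gap: 0.0598
finger_force: 0.0
(array([ 510.4, -395.7]), array([28.1, 67. ]), 'long axis yaw', 147.9) ('red', 202.0, array([ 520. , -400.9]), array([27.1, 42.5]), 'yaw', 147.6)
('shift', [0.002, -0.0019, 0.1334], 'turn', np.float64(0.2934672956839677), 'j7', np.float64(-89.6), 'ytool', np.float64(-121.8))
```

```bash
python3 shift.py '[{"x":0.003, "y":-0.002, "z":0.045, "jaw":0.05}, {"z":0.045, "jaw":0.05}, {"z":0.03, "jaw":0.05}, {"z":0.0125, "jaw":0.05}, {"jaw":0.045}]'
python3 shift.py '[{"jaw":0.035}, {"jaw":0.03}, {"jaw":0.028}, {"jaw":0.027}, {"jaw":0.027}]'
python3 shift.py '[{"z":-0.03, "jaw":0.027}, {"z":-0.04, "jaw":0.027}, {"z":-0.04, "jaw":0.027}, {"yaw":-8.2, "jaw":0.027}, {"yaw":-8.2, "jaw":0.027}]'
python3 shift.py '[{"yaw":-8.2, "jaw":0.027}, {"yaw":-8.2, "jaw":0.027}, {"jaw":0.027}, {"jaw":0.027}]'
python3 -c "
from h import *
print(dx((.5407,-.007,.12),-89.4))"
```

```text
time_s: 10.55
position: [0.5094, -0.3949, 0.0133]
orientation: [[0.849, -0.528, -0.004], [-0.528, -0.849, 0.003], [-0.005, -0.001, -1.0]]
ft_force: [0.4, -0.3, 0.3]
finger_gap: 0.0451
finger_force: 0.0
time_s: 11.05
position: [0.5126, -0.397, 0.018]
orientation: [[0.848, -0.529, 0.004], [-0.529, -0.848, -0.003], [0.005, 0.0, -1.0]]
ft_force: [-0.3, -0.6, 6.6]
finger_gap: 0.0273
finger_force: 21.9
time_s: 11.55
position: [0.5119, -0.3966, 0.128]
orientation: [[0.965, -0.263, 0.003], [-0.263, -0.965, -0.003], [0.004, 0.002, -1.0]]
ft_force: [0.1, -0.0, -0.9]
finger_gap: 0.0275
finger_force: 21.5
time_s: 11.95
position: [0.5106, -0.3959, 0.1253]
orientation: [[1.0, 0.011, -0.0], [0.011, -1.0, 0.0], [-0.0, -0.0, -1.0]]
ft_force: [0.2, 0.2, -0.2]
finger_gap: 0.0276
finger_force: 21.5
('shift', [0.0345, -0.3885, 0.0054], 'turn', np.float64(0.047541578697561704), 'j7', np.float64(-60.5), 'ytool', np.float64(-89.4))
```

```bash
python3 shift.py '[{"x":0.0038, "y":-0.0432, "jaw":0.027}, {"x":0.0038, "y":-0.0432, "jaw":0.027}, {"x":0.0038, "y":-0.0432, "jaw":0.027}, {"x":0.0038, "y":-0.0432, "jaw":0.027}, {"x":0.0038, "y":-0.0432, "jaw":0.027}]' 
python3 shift.py '[{"x":0.0038, "y":-0.0432, "jaw":0.027}, {"x":0.0038, "y":-0.0432, "jaw":0.027}, {"x":0.0038, "y":-0.0432, "jaw":0.027}, {"x":0.0038, "y":-0.0432, "jaw":0.027}, {"jaw":0.027}]' >/dev/null
python3 shift.py '[{"jaw":0.027}, {"jaw":0.027}]'
python3 -c "
from h import *
snap('wrist','f')
print(dx((.5407,-.007,.022),-89.4))"
```

```text
time_s: 12.45
position: [0.5267, -0.178, 0.1257]
orientation: [[1.0, 0.012, 0.0], [0.012, -1.0, -0.0], [0.0, 0.0, -1.0]]
ft_force: [0.3, 0.8, 0.2]
finger_gap: 0.0277
finger_force: 21.6
time_s: 13.15
position: [0.5395, -0.0083, 0.1254]
orientation: [[1.0, 0.012, -0.0], [0.012, -1.0, -0.002], [-0.0, 0.002, -1.0]]
ft_force: [0.3, -1.2, -0.3]
finger_gap: 0.0272
finger_force: 21.6
('shift', [0.0012, -0.0019, 0.1034], 'turn', np.float64(0.008124615116599898), 'j7', np.float64(-99.5), 'ytool', np.float64(-89.4))
```

View pics/f.png

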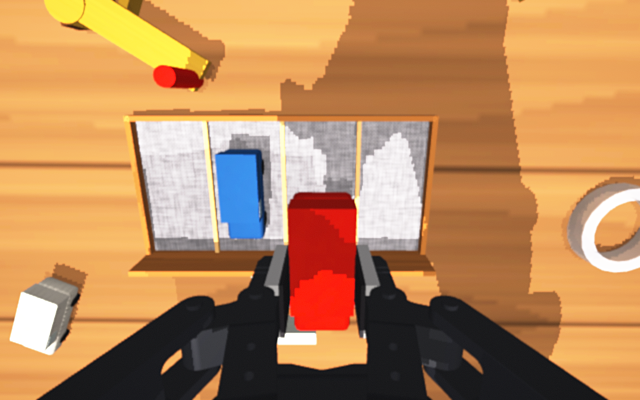

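The blue van stands flat in lane 2, centred at about (240,195). The red one is held straight above lane 1.

```bash
python3 shift.py '[{"x":0.001, "y":-0.0015, "z":0.04, "jaw":0.027}, {"z":0.035, "jaw":0.027}, {"z":0.015, "jaw":0.027}, {"z":0.008, "jaw":0.027}, {"z":0.0025, "jaw":0.027}]'
python3 shift.py '[{"jaw":0.027}, {"jaw":0.027}, {"z":0.001, "jaw":0.027}, {"jaw":0.027}]'
```

```text
time_s: 13.7
position: [0.5402, -0.0066, 0.0243]
orientation: [[1.0, 0.012, -0.001], [0.012, -1.0, -0.001], [-0.001, 0.001, -1.0]]
ft_force: [0.8, 0.9, 0.0]
finger_gap: 0.0276
finger_force: 21.6
time_s: 14.1
position: [0.541, -0.0051, 0.0246]
orientation: [[1.0, 0.014, 0.001], [0.014, -1.0, -0.0], [0.001, 0.0, -1.0]]
ft_force: [0.0, 0.8, -1.0]
finger_gap: 0.0273
finger_force: 21.6
```

```bash
python3 shift.py '[{"y":0.001, "z":0.0015, "jaw":0.027}, {"z":0.001, "jaw":0.027}, {"jaw":0.027}, {"jaw":0.027}]'
python3 shift.py '[{"jaw":0.029}, {"jaw":0.032}, {"jaw":0.04}, {"jaw":0.042}, {"z":-0.01, "jaw":0.042}]'
python3 shift.py '[{"z":-0.045, "jaw":0.042}, {"z":-0.045, "jaw":0.042}, {"z":-0.03, "jaw":0.05}, {"jaw":0.06}]'
python3 shift.py '[{"jaw":0.06}]'
python3 -c "
from h import *
print(dx((.5865,-.299,.16),92))"
```

```text
time_s: 14.5
position: [0.5406, -0.0064, 0.022]
orientation: [[1.0, 0.014, 0.0], [0.014, -1.0, -0.001], [0.0, 0.001, -1.0]]
ft_force: [-2.2, -1.2, 4.2]
finger_gap: 0.0272
finger_force: 22.2
time_s: 15.0
position: [0.539, -0.0062, 0.0304]
orientation: [[1.0, 0.014, -0.004], [0.014, -1.0, 0.0], [-0.004, -0.0, -1.0]]
ft_force: [0.3, 0.3, 0.4]
finger_gap: 0.0418
finger_force: 0.0
time_s: 15.4
position: [0.5447, -0.0055, 0.1577]
orientation: [[1.0, 0.015, 0.012], [0.015, -1.0, -0.0], [0.012, 0.0, -1.0]]
ft_force: [1.0, -0.3, 0.9]
finger_gap: 0.0597
finger_force: 0.0
time_s: 15.5
position: [0.541, -0.0061, 0.1527]
orientation: [[1.0, 0.014, 0.002], [0.014, -1.0, -0.0], [0.002, 0.0, -1.0]]
ft_force: [0.2, 0.4, -0.3]
finger_gap: 0.0597
finger_force: 0.0
('shift', [0.0413, 0.2935, -0.0071], 'turn', np.float64(-1.173624881954595), 'j7', np.float64(-99.0), 'ytool', np.float64(-89.2))
```

```bash
python3 shift.py '[{"x":0.006, "y":0.042, "jaw":0.06}, {"x":0.006, "y":0.042, "jaw":0.06}, {"x":0.006, "y":0.042, "jaw":0.06}, {"x":0.006, "y":0.042, "jaw":0.06}, {"x":0.006, "y":0.042, "jaw":0.06}]' >/dev/null
python3 shift.py '[{"x":0.006, "y":0.042, "jaw":0.06}, {"x":0.005, "y":0.0415, "jaw":0.06}, {"jaw":0.06}, {"jaw":0.06}, {"jaw":0.06}]'
python3 - <<'E'
from h import *
snap("wrist","g")
print(blob("g",(200,60,450,260),*B["green"],.024),top("g",(200,60,450,260),"green"))
print(dx((.5865,-.299,.014),92))
E
```

```text
time_s: 16.5
position: [0.5854, -0.2966, 0.15]
orientation: [[1.0, 0.017, -0.002], [0.017, -1.0, 0.003], [-0.002, -0.003, -1.0]]
ft_force: [-0.1, 0.3, 0.4]
finger_gap: 0.0602
finger_force: 0.0
(array([ 586.6, -300.4]), array([28. , 73.8]), 'long axis yaw', 0.9) ('green', 123.0, array([ 614.9, -298.4]), array([17.2, 23.5]), 'yaw', 91.0)
('shift', [0.0009, 0.0031, 0.1366], 'turn', np.float64(-0.9938364604298044), 'j7', np.float64(-71.3), 'ytool', np.float64(-89.0))
```

View pics/g.png

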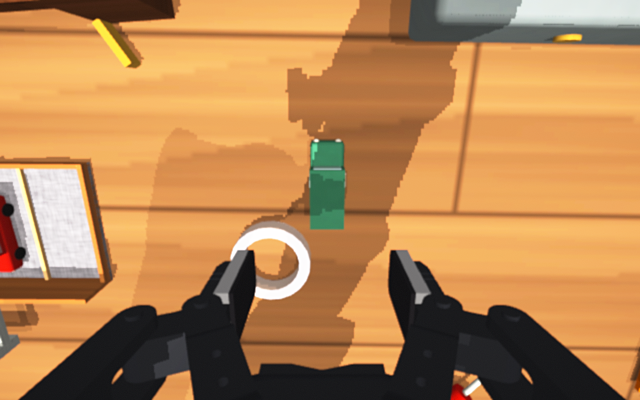

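The green van is under the gripper at (327,185), nose away from the robot and clear of the tape. The right guide wing shows at (115,42).

```bash
python3 shift.py '[{"y":0.0035, "z":0.045, "jaw":0.05}, {"z":0.045, "jaw":0.05}, {"z":0.03, "jaw":0.05}, {"z":0.016, "jaw":0.05}, {"jaw":0.045}]'
python3 shift.py '[{"jaw":0.035}, {"jaw":0.03}, {"jaw":0.028}, {"jaw":0.027}, {"jaw":0.027}]'
python3 shift.py '[{"z":-0.03, "jaw":0.027}, {"z":-0.04, "jaw":0.027}, {"z":-0.04, "jaw":0.027}, {"jaw":0.027}, {"jaw":0.027}]'
python3 -c "
from h import *
print(dx((.541,-.065,.12),-89.4))"
```

```text
time_s: 17.05
position: [0.5841, -0.3002, 0.013]
orientation: [[1.0, 0.017, -0.005], [0.017, -1.0, 0.003], [-0.005, -0.003, -1.0]]
ft_force: [-0.2, 0.0, -0.3]
finger_gap: 0.0452
finger_force: 0.0
time_s: 17.55
position: [0.5876, -0.3029, 0.018]
orientation: [[1.0, 0.014, 0.004], [0.014, -1.0, -0.001], [0.004, 0.002, -1.0]]
ft_force: [0.1, 0.8, 6.6]
finger_gap: 0.0276
finger_force: 21.9
time_s: 18.05
position: [0.5864, -0.303, 0.127]
orientation: [[1.0, 0.014, 0.002], [0.014, -1.0, -0.002], [0.002, 0.002, -1.0]]
ft_force: [-0.0, -0.0, -1.8]
finger_gap: 0.0272
finger_force: 21.5
('shift', [-0.042, -0.2386, 0.0065], 'turn', np.float64(0.21161999013258992), 'j7', np.float64(-71.4), 'ytool', np.float64(-89.2))
```

```bash
python3 shift.py '[{"x":-0.007, "y":-0.0397, "jaw":0.027}, {"x":-0.007, "y":-0.0397, "jaw":0.027}, {"x":-0.007, "y":-0.0397, "jaw":0.027}, {"x":-0.007, "y":-0.0397, "jaw":0.027}, {"x":-0.007, "y":-0.0397, "jaw":0.027}]' >/dev/null
python3 shift.py '[{"x":-0.007, "y":-0.0397, "jaw":0.027}, {"jaw":0.027}, {"jaw":0.027}, {"jaw":0.027}]'
python3 -c "
from h import *
snap('wrist','i')
print(dx((.541,-.065,.022),-89.4))"
```

```text
time_s: 18.95
position: [0.5395, -0.0668, 0.1243]
orientation: [[1.0, 0.012, -0.002], [0.012, -1.0, -0.001], [-0.002, 0.001, -1.0]]
ft_force: [-0.4, -0.9, -0.9]
finger_gap: 0.0272
finger_force: 21.6
('shift', [0.0014, -0.0023, 0.1024], 'turn', np.float64(0.048002261447749106), 'j7', np.float64(-92.9), 'ytool', np.float64(-89.4))
```

View pics/i.png

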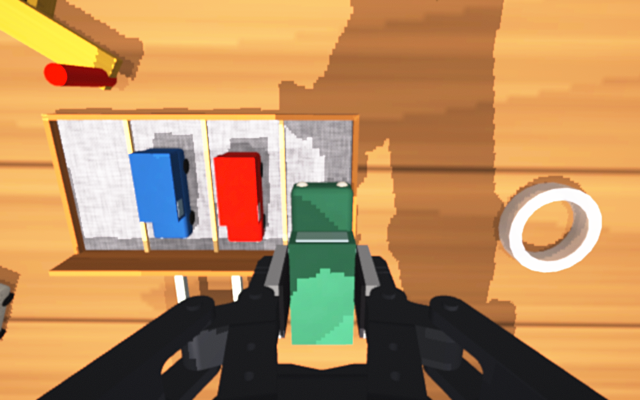

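The red and blue vans stand flat in lanes 1 and 2, at (240,197) and (162,192). The green one is held straight over lane 0.

```bash
python3 shift.py '[{"x":0.001, "y":-0.002, "z":0.04, "jaw":0.027}, {"z":0.035, "jaw":0.027}, {"z":0.015, "jaw":0.027}, {"z":0.008, "jaw":0.027}, {"z":0.0015, "jaw":0.027}]' >/dev/null
python3 shift.py '[{"jaw":0.027}, {"jaw":0.027}, {"z":0.001, "jaw":0.027}, {"jaw":0.027}]'
```

```text
time_s: 19.9
position: [0.5418, -0.063, 0.0257]
orientation: [[1.0, 0.014, 0.001], [0.014, -1.0, -0.0], [0.001, 0.0, -1.0]]
ft_force: [-0.3, 0.3, -0.6]
finger_gap: 0.0273
finger_force: 21.6
```

```bash
python3 shift.py '[{"x":-0.001, "y":0.0015, "z":0.002, "jaw":0.027}, {"z":0.0015, "jaw":0.027}, {"jaw":0.027}, {"jaw":0.027}]'
python3 shift.py '[{"jaw":0.029}, {"jaw":0.032}, {"jaw":0.04}, {"jaw":0.042}, {"z":-0.01, "jaw":0.042}]'
python3 shift.py '[{"z":-0.045, "jaw":0.042}, {"z":-0.045, "jaw":0.042}, {"z":-0.03, "jaw":0.05}, {"jaw":0.06}, {"jaw":0.06}]'
python3 -c "
from h import *
print(dx((.425,.229,.16),163-90))"
```

```text
time_s: 20.3
position: [0.5403, -0.0648, 0.0219]
orientation: [[1.0, 0.014, -0.0], [0.014, -1.0, -0.001], [-0.0, 0.001, -1.0]]
ft_force: [-2.1, -0.8, 4.2]
finger_gap: 0.0278
finger_force: 22.2
time_s: 20.8
position: [0.5389, -0.0643, 0.0304]
orientation: [[1.0, 0.014, -0.004], [0.014, -1.0, 0.0], [-0.004, -0.001, -1.0]]
ft_force: [-0.5, -0.2, 0.5]
finger_gap: 0.0422
finger_force: 0.0
time_s: 21.3
position: [0.5408, -0.0644, 0.1527]
orientation: [[1.0, 0.014, 0.002], [0.014, -1.0, -0.001], [0.002, 0.001, -1.0]]
ft_force: [-0.6, 0.1, -1.0]
finger_gap: 0.0604
finger_force: 0.0
('shift', [-0.1116, -0.2951, -0.0077], 'turn', np.float64(17.828169658005265), 'j7', np.float64(-92.4), 'ytool', np.float64(-89.2))
```

```bash
python3 shift.py '[{"x":-0.016, "y":-0.0422, "jaw":0.06}, {"x":-0.016, "y":-0.0422, "jaw":0.06}, {"x":-0.016, "y":-0.0422, "jaw":0.06}, {"x":-0.016, "y":-0.0422, "jaw":0.06}, {"x":-0.016, "y":-0.0422, "jaw":0.06}]' >/dev/null
python3 shift.py '[{"x":-0.016, "y":-0.0422, "jaw":0.06}, {"x":-0.016, "y":-0.0422, "jaw":0.06}, {"yaw":6, "jaw":0.06}, {"yaw":6, "jaw":0.06}, {"yaw":6, "jaw":0.06}]' >/dev/null
python3 shift.py '[{"jaw":0.06}, {"jaw":0.06}]'
python3 - <<'E'
from h import *
snap("wrist","j")
print(blob("j",(200,60,450,260),*B["white"],.024),top("j",(200,60,450,260),"white"))
print(dx((.425,.229,.014),73))
E
```

```text
time_s: 22.5
position: [0.4233, 0.2288, 0.1504]
orientation: [[0.956, -0.293, -0.002], [-0.293, -0.956, -0.001], [-0.002, 0.002, -1.0]]
ft_force: [0.7, 0.5, -0.1]
finger_gap: 0.0605
finger_force: 0.0
(array([424.8, 229.2]), array([30.7, 69.8]), 'long axis yaw', 155.3) ('white', 194.0, array([426.1, 229.9]), array([29.9, 65.2]), 'yaw', 155.4)
('shift', [0.0016, -0.0008, 0.1366], 'turn', np.float64(-0.0812563629689862), 'j7', np.float64(-145.8), 'ytool', np.float64(-107.1))
```

View pics/j.png

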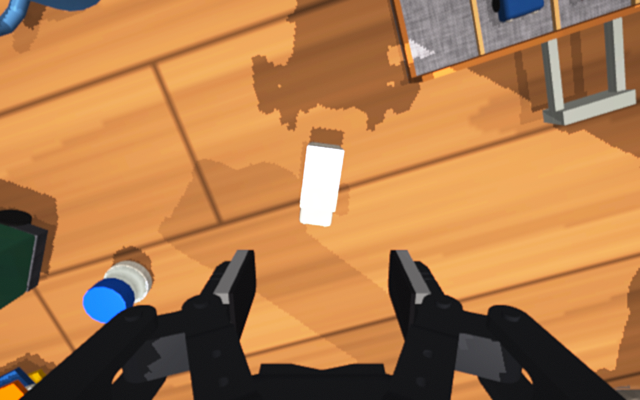

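The white van sits at (322,185) with its nose towards the robot, rotated about 7° from the gripper. The jar, at (120,290), is clear.

```bash
python3 shift.py '[{"x":0.002, "y":-0.001, "z":0.03, "jaw":0.05}, {"z":0.04, "yaw":7.6, "jaw":0.05}, {"z":0.04, "jaw":0.05}, {"z":0.0255, "jaw":0.05}, {"jaw":0.045}]'
python3 shift.py '[{"jaw":0.035}, {"jaw":0.03}, {"jaw":0.028}, {"jaw":0.027}, {"jaw":0.027}]'
python3 shift.py '[{"z":-0.03, "jaw":0.027}, {"z":-0.04, "jaw":0.027}, {"z":-0.04, "jaw":0.027}, {"yaw":-8.4, "jaw":0.027}, {"yaw":-8.4, "jaw":0.027}]'
python3 shift.py '[{"yaw":-8.4, "jaw":0.027}, {"jaw":0.027}, {"jaw":0.027}]'
python3 -c "
from h import *
print(dx((.5405,.109,.12),-89.4))"
```

```text
time_s: 23.05
position: [0.4228, 0.2274, 0.0123]
orientation: [[0.908, -0.418, -0.009], [-0.418, -0.908, -0.004], [-0.006, 0.007, -1.0]]
ft_force: [0.1, -1.3, -0.1]
finger_gap: 0.0448
finger_force: 0.0
time_s: 23.55
position: [0.4278, 0.2305, 0.0178]
orientation: [[0.908, -0.419, 0.003], [-0.419, -0.908, 0.001], [0.003, -0.003, -1.0]]
ft_force: [-1.2, 0.1, 6.2]
finger_gap: 0.0275
finger_force: 22.0
time_s: 24.05
position: [0.4276, 0.2304, 0.1282]
orientation: [[0.991, -0.133, 0.005], [-0.133, -0.991, 0.001], [0.004, -0.002, -1.0]]
ft_force: [0.2, -0.0, -0.5]
finger_gap: 0.0273
finger_force: 21.6
time_s: 24.35
position: [0.4263, 0.2296, 0.1261]
orientation: [[1.0, 0.004, 0.0], [0.004, -1.0, 0.0], [0.0, -0.0, -1.0]]
ft_force: [-0.2, -0.5, -0.2]
finger_gap: 0.0276
finger_force: 21.6
('shift', [0.1137, 0.1211, 0.0061], 'turn', np.float64(-0.3592132017705296), 'j7', np.float64(-130.7), 'ytool', np.float64(-89.8))
```

```bash
python3 shift.py '[{"x":0.0284, "y":0.0303, "jaw":0.027}, {"x":0.0284, "y":0.0303, "yaw":-0.4, "jaw":0.027}, {"x":0.0284, "y":0.0303, "jaw":0.027}, {"x":0.0285, "y":0.0302, "jaw":0.027}, {"jaw":0.027}]' >/dev/null
python3 shift.py '[{"jaw":0.027}, {"jaw":0.027}]'
python3 shift.py '[{"z":0.04, "jaw":0.027}, {"z":0.035, "jaw":0.027}, {"z":0.015, "jaw":0.027}, {"z":0.006, "jaw":0.027}, {"jaw":0.027}]' 
python3 shift.py '[{"jaw":0.027}, {"jaw":0.027}]'
```

```text
time_s: 25.05
position: [0.5403, 0.1114, 0.1258]
orientation: [[1.0, 0.015, -0.001], [0.015, -1.0, 0.001], [-0.001, -0.001, -1.0]]
ft_force: [-0.7, -0.0, -0.7]
finger_gap: 0.0274
finger_force: 21.6
time_s: 25.55
position: [0.5403, 0.1112, 0.0297]
orientation: [[1.0, 0.016, -0.001], [0.016, -1.0, 0.0], [-0.001, -0.0, -1.0]]
ft_force: [0.4, 0.0, -0.8]
finger_gap: 0.0277
finger_force: 21.6
time_s: 25.75
position: [0.5425, 0.1106, 0.0315]
orientation: [[1.0, 0.015, 0.003], [0.015, -1.0, 0.001], [0.003, -0.001, -1.0]]
ft_force: [0.5, -0.4, -0.6]
finger_gap: 0.0277
finger_force: 21.6
```

```bash
python3 shift.py '[{"x":-0.0015, "y":0.002, "z":0.005, "jaw":0.027}, {"z":0.003, "jaw":0.027}, {"z":0.0017, "jaw":0.027}, {"jaw":0.027}, {"jaw":0.027}]'
python3 shift.py '[{"jaw":0.029}, {"jaw":0.032}, {"jaw":0.04}, {"jaw":0.042}, {"z":-0.01, "jaw":0.042}]'
python3 shift.py '[{"z":-0.045, "jaw":0.042}, {"z":-0.045, "jaw":0.042}, {"z":-0.03, "jaw":0.042}, {"z":-0.045, "jaw":0.042}, {"x":-0.045, "y":0.01, "z":-0.02, "jaw":0.042}]'
python3 shift.py '[{"x":-0.04, "y":0.01, "jaw":0.042}, {"jaw":0.042}, {"jaw":0.042}]'
python3 -c "
from h import *
snap('wrist','k'); print(arm.get_state()['joint_pos'])"
```

```text
time_s: 26.25
position: [0.5399, 0.1072, 0.0218]
orientation: [[1.0, 0.014, 0.0], [0.014, -1.0, -0.001], [0.0, 0.001, -1.0]]
ft_force: [-3.3, -2.5, 8.7]
finger_gap: 0.0281
finger_force: 22.9
time_s: 26.75
position: [0.5384, 0.1074, 0.0291]
orientation: [[1.0, 0.014, -0.004], [0.014, -1.0, -0.001], [-0.004, 0.001, -1.0]]
ft_force: [-0.2, 0.1, -0.1]
finger_gap: 0.042
finger_force: 0.0
time_s: 27.25
position: [0.5015, 0.0991, 0.2203]
orientation: [[1.0, 0.014, 0.012], [0.014, -1.0, 0.005], [0.012, -0.005, -1.0]]
ft_force: [0.5, -0.2, 1.3]
finger_gap: 0.0422
finger_force: 0.0
time_s: 27.55
position: [0.4549, 0.0863, 0.2159]
orientation: [[1.0, 0.014, 0.002], [0.014, -1.0, -0.001], [0.002, 0.001, -1.0]]
ft_force: [-0.3, -0.2, 0.2]
finger_gap: 0.0421
finger_force: 0.0
[  14.42221507   10.38530162  -31.33603452   99.9141838     5.73125871
   71.15405099 -107.52674423]
```

View pics/k.png

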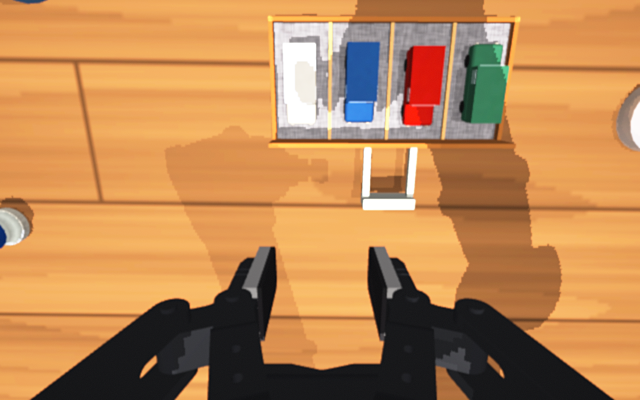

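All four vans stand in their own lanes (white, blue, red, green), with the tray handle at (388,203). Next I look at the latch and the cabinet mouth.

```bash
python3 shift.py '[{"x":0.025, "z":-0.037, "jaw":0.042}, {"x":0.025, "z":-0.037, "jaw":0.042}, {"x":0.025, "z":-0.037, "jaw":0.042}, {"x":0.025, "z":-0.037, "jaw":0.042}, {"x":0.025, "z":-0.03, "jaw":0.042}]' >/dev/null
python3 shift.py '[{"jaw":0.042}, {"jaw":0.042}, {"jaw":0.042}]'
python3 -c "
from h import *
snap('wrist','l',(70,0,570,330),1.5)"
```

```text
time_s: 28.4
position: [0.5799, 0.0887, 0.3916]
orientation: [[1.0, 0.015, -0.003], [0.015, -1.0, -0.0], [-0.003, 0.0, -1.0]]
ft_force: [-0.3, 0.2, -0.9]
finger_gap: 0.0422
finger_force: 0.0
```

View pics/l.png

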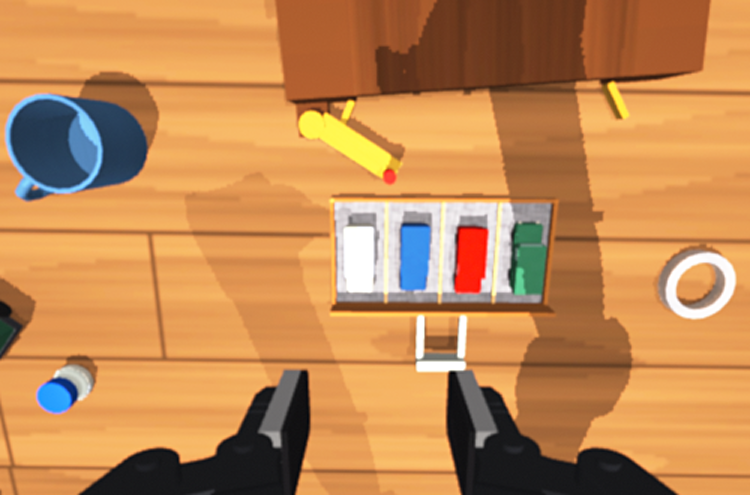

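The cabinet's front top edge runs from (286,100) to (703,71) in the 1.5x crop. The latch pivot is at (312,124), the knob at (389,176) and the right wing tip at (624,116). All the vans are still in their lanes.

Run:
```python
from h import *
P=np.load("pics/l.npy",allow_pickle=True).item()
q=lambda a,z:ray("wrist",np.array(a)/1.5+[70,0],z,P)[:,:2]
c=q([(286,100),(703,71)],.07);d=c[1]-c[0];L=np.linalg.norm(d)
print("corners",c.round(4).tolist(),"width",L,"yaw",np.degrees(np.arctan2(d[0],-d[1])))
m=c.mean(0);th=np.arctan2(d[0],-d[1]);R=np.array([[np.cos(th),-np.sin(th)],[np.sin(th),np.cos(th)]])
print("mid",m,"pivot from cab",m+R@[-.02,.16],"mouthR wing tip",m+R@[-.032,-.137],"home centre",m+R@[.058,0])
print("pivot seen z.066",q([(312,124)],.066),"knob",q([(389,176)],.07),"wing tip seen",q([(628,117),(619,119)],.016))
im=cv2.imread("pics/l.raw.png");hs=cv2.cvtColor(im,cv2.COLOR_BGR2HSV)
# dark-line search along several columns: top face->front face edges
for u in (275,300,400,450,480,520):
    print(u,hs[30:75:1,u,2].tolist())
k=cv2.inRange(hs,np.array((0,200,100)),np.array((4,255,255)));k[:100]=0;k[130:]=0
ys,xs=np.where(k>0);print("knob px",xs.min(),xs.max(),ys.min(),ys.max(),xs.mean(),ys.mean())
```

```text
corners [[0.6851, 0.169], [0.7134, -0.1809]] width 0.3509972321565997 yaw 4.626038170481048
mid [ 0.69921122 -0.00593822] pivot from cab [0.66637206 0.15192752] mouthR wing tip [ 0.67836477 -0.14507278] home centre [ 0.75702227 -0.00126041]
pivot seen z.066 [[0.66616406 0.14779738]] knob [[0.6234531  0.07998784]] wing tip seen [[ 0.67855623 -0.14891122]
 [ 0.67661231 -0.14057432]]
275 [177, 178, 178, 178, 178, 178, 177, 176, 177, 176, 176, 177, 176, 176, 177, 178, 177, 177, 178, 178, 179, 179, 179, 179, 179, 179, 179, 179, 180, 179, 179, 179, 180, 181, 180, 151, 84, 63, 102, 150, 168, 163, 146, 174, 255]
300 [178, 179, 179, 178, 176, 176, 176, 177, 177, 176, 177, 177, 177, 176, 177, 177, 177, 177, 177, 177, 177, 178, 178, 181, 181, 181, 181, 181, 182, 181, 182, 182, 181, 162, 109, 62, 57, 118, 208, 243, 247, 252, 255, 255, 255]
400 [106, 105, 106, 106, 106, 106, 105, 105, 106, 105, 106, 105, 107, 106, 107, 107, 108, 108, 108, 108, 107, 108, 107, 108, 108, 107, 95, 73, 68, 77, 90, 119, 147, 157, 155, 153, 154, 159, 163, 165, 168, 168, 170, 173, 176]
450 [109, 109, 109, 108, 109, 109, 107, 108, 108, 108, 108, 107, 108, 108, 107, 107, 109, 108, 108, 109, 108, 109, 101, 83, 89, 125, 137, 137, 131, 112, 101, 117, 138, 156, 161, 162, 161, 162, 165, 170, 174, 175, 176, 176, 178]
480 [153, 154, 153, 154, 153, 153, 153, 152, 151, 153, 151, 152, 152, 152, 152, 150, 149, 150, 150, 150, 141, 105, 59, 53, 127, 227, 255, 255, 254, 255, 255, 255, 255, 255, 255, 255, 255, 255, 242, 211, 158, 138, 126, 125, 126]
520 [168, 167, 167, 168, 167, 167, 167, 168, 168, 168, 168, 169, 167, 170, 168, 169, 171, 168, 133, 78, 123, 212, 243, 243, 243, 243, 245, 246, 242, 224, 186, 165, 185, 220, 237, 242, 241, 240, 241, 242, 243, 244, 244, 245, 245]
knob px 326 332 113 120 329.22222222222223 115.62962962962963
```

Run:
```python
from h import *
P=np.load("pics/l.npy",allow_pickle=True).item()
q=lambda a,z:ray("wrist",np.array(a)/1.5+[70,0],z,P)[:,:2].round(4).tolist()
print("bar",q([(441,366)],.042),"rim",q([(331,199),(557,199)],.012),"panel",q([(330,313),(555,312)],.04))
print(dx((.428,.0205,.12),0.6))
```

```text
bar [[0.4272, 0.0201]] rim [[0.5959, 0.1368], [0.5996, -0.0916]] panel [[0.4837, 0.1366], [0.4885, -0.0936]]
('shift', [-0.1517, 0.0656, 0.2723], 'turn', np.float64(-89.73335821842551), 'j7', np.float64(-107.6), 'ytool', np.float64(-89.1))
```

```bash
python3 shift.py '[{"x":-0.0217, "y":0.0094, "z":0.0389, "jaw":0.042}, {"x":-0.0217, "y":0.0094, "z":0.0389, "jaw":0.042}, {"x":-0.0217, "y":0.0094, "z":0.0389, "jaw":0.042}, {"x":-0.0217, "y":0.0094, "z":0.0389, "jaw":0.042}, {"x":-0.0217, "y":0.0094, "z":0.0389, "jaw":0.042}]' >/dev/null
python3 shift.py '[{"x":-0.0217, "y":0.0094, "z":0.0389, "jaw":0.038}, {"x":-0.0217, "y":0.0094, "z":0.0389, "jaw":0.038}, {"yaw":-8.2, "jaw":0.038}, {"yaw":-8.2, "jaw":0.038}, {"yaw":-8.2, "jaw":0.038}]' >/dev/null
python3 shift.py '[{"yaw":-8.2, "jaw":0.038}, {"yaw":-8.2, "jaw":0.038}, {"yaw":-8.2, "jaw":0.038}, {"yaw":-8.2, "jaw":0.038}, {"yaw":-8.2, "jaw":0.038}]' >/dev/null
python3 shift.py '[{"yaw":-8.2, "jaw":0.038}, {"yaw":-8.2, "jaw":0.038}, {"yaw":-8.2, "jaw":0.038}, {"jaw":0.038}, {"jaw":0.038}]'
python3 - <<'E'
from h import *
print(dx((.4275,.0205,.022),1))
E
```

```text
time_s: 30.45
position: [0.4283, 0.0202, 0.1205]
orientation: [[-0.015, 1.0, -0.001], [1.0, 0.015, -0.001], [-0.001, -0.001, -1.0]]
ft_force: [0.2, 0.0, 0.3]
finger_gap: 0.0381
finger_force: 0.0
('shift', [0.0004, -0.0007, 0.0985], 'turn', np.float64(-0.1516245652671273), 'j7', np.float64(-15.3), 'ytool', np.float64(0.8))
```

```bash
python3 shift.py '[{"z":0.04, "jaw":0.036}, {"z":0.035, "jaw":0.036}, {"z":0.0165, "jaw":0.036}, {"z":0.005, "jaw":0.036}, {"jaw":0.03}]'
python3 shift.py '[{"jaw":0.022}, {"jaw":0.016}, {"jaw":0.012}, {"jaw":0.009}, {"jaw":0.009}]'
python3 shift.py '[{"jaw":0.009}, {"jaw":0.009}]'
```

```text
time_s: 30.95
position: [0.4288, 0.0205, 0.024]
orientation: [[-0.017, 1.0, -0.001], [1.0, 0.017, -0.0], [-0.0, -0.001, -1.0]]
ft_force: [0.2, -0.2, -0.8]
finger_gap: 0.0299
finger_force: 0.0
time_s: 31.45
position: [0.429, 0.0203, 0.025]
orientation: [[-0.017, 1.0, -0.001], [1.0, 0.017, -0.001], [-0.001, -0.001, -1.0]]
ft_force: [-3.0, 0.7, 6.7]
finger_gap: 0.0094
finger_force: 22.0
time_s: 31.65
position: [0.429, 0.0203, 0.0251]
orientation: [[-0.017, 1.0, -0.001], [1.0, 0.017, -0.001], [-0.001, -0.001, -1.0]]
ft_force: [-2.7, -0.4, 6.3]
finger_gap: 0.0098
finger_force: 22.0
```

```bash
python3 shift.py '[{"x":-0.002, "y":-0.002, "jaw":0.008}, {"x":-0.005, "y":-0.0022, "yaw":-0.4, "jaw":0.008}, {"x":-0.005, "y":-0.0022, "yaw":-0.4, "jaw":0.008}, {"x":-0.005, "y":-0.0022, "yaw":-0.4, "jaw":0.008}, {"x":-0.005, "y":-0.0022, "yaw":-0.4, "jaw":0.008}]'
python3 shift.py '[{"x":-0.005, "y":-0.0022, "yaw":-0.4, "jaw":0.008}, {"x":-0.005, "y":-0.0022, "yaw":-0.4, "jaw":0.008}, {"x":-0.005, "y":-0.0022, "yaw":-0.4, "jaw":0.008}, {"x":-0.005, "y":-0.0022, "yaw":-0.4, "jaw":0.008}, {"x":-0.005, "y":-0.0022, "yaw":-0.4, "jaw":0.008}]'
python3 shift.py '[{"x":-0.003, "jaw":0.008}, {"jaw":0.008}, {"jaw":0.008}]'
python3 -c "
from h import *
print(dx((.4071,-.0297,.025),4.6))"
```

```text
time_s: 32.15
position: [0.4205, -0.0014, 0.025]
orientation: [[-0.047, 0.999, 0.003], [0.999, 0.047, 0.001], [0.001, 0.003, -1.0]]
ft_force: [2.1, 3.7, 3.9]
finger_gap: 0.0092
finger_force: 43.4
time_s: 32.65
position: [0.4108, -0.0271, 0.025]
orientation: [[-0.082, 0.997, 0.003], [0.997, 0.082, 0.001], [0.001, 0.003, -1.0]]
ft_force: [2.7, 4.8, 4.5]
finger_gap: 0.0092
finger_force: 43.5
time_s: 32.95
position: [0.4102, -0.0303, 0.0248]
orientation: [[-0.081, 0.997, 0.001], [0.997, 0.081, 0.0], [0.0, 0.001, -1.0]]
ft_force: [-0.1, 4.5, 6.6]
finger_gap: 0.0088
finger_force: 43.9
('shift', [0.0009, -0.0031, -0.0002], 'turn', np.float64(0.06853495551642652), 'j7', np.float64(-12.5), 'ytool', np.float64(4.7))
```

```bash
python3 shift.py '[{"jaw":0.015}, {"jaw":0.03}, {"jaw":0.038}, {"z":-0.02, "jaw":0.038}, {"z":-0.045, "jaw":0.038}]'
python3 shift.py '[{"z":-0.045, "jaw":0.035}, {"z":-0.045, "jaw":0.035}, {"x":0.0185, "y":0.0444, "jaw":0.035}, {"x":0.0185, "y":0.0444, "jaw":0.035}, {"x":0.0185, "y":0.0444, "jaw":0.035}]' >/dev/null
python3 shift.py '[{"x":0.0185, "y":0.0444, "jaw":0.035}, {"x":0.0185, "y":0.0444, "jaw":0.035}, {"yaw":7.8, "jaw":0.035}, {"yaw":7.8, "jaw":0.035}, {"yaw":7.8, "jaw":0.035}]' >/dev/null
python3 shift.py '[{"yaw":7.8, "jaw":0.035}, {"yaw":7.8, "jaw":0.035}, {"yaw":7.8, "jaw":0.035}, {"yaw":7.8, "jaw":0.035}, {"yaw":7.8, "jaw":0.035}]' >/dev/null
python3 shift.py '[{"yaw":7.8, "jaw":0.035}, {"yaw":7.8, "jaw":0.035}, {"jaw":0.035}, {"jaw":0.035}]'
python3 - <<'E'
from h import *
im,p=snap("wrist","m");hs=cv2.cvtColor(im,cv2.COLOR_BGR2HSV)
k=cv2.inRange(hs,np.array((0,190,80)),np.array((4,255,255)))
n,_,st,c=cv2.connectedComponentsWithStats(k)
for i in range(1,n):
    if st[i,4]>40: print(st[i],c[i],ray("wrist",c[i],.05,p)[0].round(4))
print(blob("m",(0,0,640,330),*B["blue"],.026),blob("m",(0,0,640,330),(50,80,30),(90,255,255),.026))
print(dx((.6235,.08,.04),-73))
E
```

```text
time_s: 33.45
position: [0.4056, -0.0312, 0.0871]
orientation: [[-0.08, 0.997, -0.01], [0.997, 0.08, 0.002], [0.002, -0.01, -1.0]]
ft_force: [0.5, -1.3, 0.7]
finger_gap: 0.0382
finger_force: 0.0
time_s: 35.35
position: [0.6234, 0.079, 0.1788]
orientation: [[0.958, 0.288, -0.001], [0.288, -0.958, -0.001], [-0.002, 0.001, -1.0]]
ft_force: [-0.7, -0.3, 0.3]
finger_gap: 0.0348
finger_force: 0.0
[315 178  14  25 281] [321.24911032 190.51245552] [0.621  0.0793 0.05  ]
[404 272  35  34 761] [421.84099869 287.20499343] [ 0.56   -0.0346  0.05  ]
(array([646.1, 330.9]), array([52.9, 78.4]), 'long axis yaw', 1.2) (array([556.9, -98.2]), array([25.6, 31.3]), 'long axis yaw', 98.4)
('shift', [0.0004, -0.0008, 0.1389], 'turn', np.float64(-0.2708308552768699), 'j7', np.float64(-92.3), 'ytool', np.float64(-73.3))
```

```bash
python3 shift.py '[{"z":0.045, "jaw":0.035}, {"z":0.045, "jaw":0.035}, {"z":0.03, "jaw":0.035}, {"z":0.012, "jaw":0.035}, {"jaw":0.03}]'
python3 shift.py '[{"jaw":0.024}, {"jaw":0.018}, {"jaw":0.014}, {"jaw":0.011}, {"jaw":0.011}]'
python3 shift.py '[{"jaw":0.011}, {"jaw":0.011}]'
```

```text
time_s: 35.9
position: [0.6224, 0.0792, 0.0455]
orientation: [[0.958, 0.287, -0.004], [0.287, -0.958, -0.001], [-0.004, -0.001, -1.0]]
ft_force: [0.3, -1.0, -0.2]
finger_gap: 0.0299
finger_force: 0.0
time_s: 36.4
position: [0.6252, 0.0799, 0.0492]
orientation: [[0.958, 0.286, 0.003], [0.286, -0.958, 0.0], [0.003, 0.001, -1.0]]
ft_force: [-0.2, 0.0, 6.0]
finger_gap: 0.0114
finger_force: 13.7
time_s: 36.6
position: [0.6252, 0.0799, 0.0492]
orientation: [[0.958, 0.286, 0.003], [0.286, -0.958, 0.0], [0.003, 0.001, -1.0]]
ft_force: [0.3, -0.4, 5.9]
finger_gap: 0.011
finger_force: 13.7
```

```bash
cat >> h.py <<'E'
def arc(t0,t1,n,piv=(.6664,.1519),r=.085):
    R=arm.get_state()["orientation"];t=np.radians(np.linspace(t0,t1,n+1))
    p=np.c_[piv[0]-r*np.cos(t),piv[1]-r*np.sin(t),0*t];return (np.diff(p,axis=0)@R)[:,:2].round(4).tolist()
E
python3 -c "
from h import *
print(arc(59.6,-20,16))"
```

```text
[[-0.0048, -0.0056], [-0.0043, -0.006], [-0.0037, -0.0064], [-0.0032, -0.0067], [-0.0026, -0.0069], [-0.002, -0.0071], [-0.0014, -0.0073], [-0.0007, -0.0073], [-0.0001, -0.0074], [0.0006, -0.0074], [0.0012, -0.0073], [0.0018, -0.0072], [0.0024, -0.007], [0.003, -0.0067], [0.0036, -0.0064], [0.0041, -0.0061]]
```

```bash
python3 shift.py '[{"x":-0.0048, "y":-0.0056, "jaw":0.011}, {"x":-0.0043, "y":-0.006, "jaw":0.011}, {"x":-0.0037, "y":-0.0064, "jaw":0.011}, {"x":-0.0032, "y":-0.0067, "jaw":0.011}]'
python3 shift.py '[{"x":-0.0026, "y":-0.0069, "jaw":0.011}, {"x":-0.002, "y":-0.0071, "jaw":0.011}, {"x":-0.0014, "y":-0.0073, "jaw":0.011}, {"x":-0.0007, "y":-0.0073, "jaw":0.011}]'
```

```text
time_s: 37.0
position: [0.6026, 0.0976, 0.049]
orientation: [[0.959, 0.285, 0.003], [0.285, -0.959, -0.002], [0.003, 0.003, -1.0]]
ft_force: [-0.0, -2.3, 7.1]
finger_gap: 0.0111
finger_force: 13.9
time_s: 37.4
position: [0.5871, 0.1231, 0.0486]
orientation: [[0.959, 0.285, 0.001], [0.285, -0.959, -0.002], [0.001, 0.002, -1.0]]
ft_force: [-1.0, -2.8, 5.7]
finger_gap: 0.0115
finger_force: 14.1
```

```bash
python3 shift.py '[{"x":-0.0001, "y":-0.0074, "jaw":0.011}, {"x":0.0006, "y":-0.0074, "jaw":0.011}, {"x":0.0012, "y":-0.0073, "jaw":0.011}, {"x":0.0018, "y":-0.0072, "jaw":0.011}]'
python3 shift.py '[{"x":0.0024, "y":-0.007, "jaw":0.011}, {"x":0.003, "y":-0.0067, "jaw":0.011}, {"x":0.0036, "y":-0.0064, "jaw":0.011}, {"x":0.0041, "y":-0.0061, "jaw":0.011}, {"jaw":0.011}]'
```

```text
time_s: 37.8
position: [0.5819, 0.1525, 0.0482]
orientation: [[0.958, 0.285, 0.001], [0.285, -0.958, -0.002], [0.0, 0.002, -1.0]]
ft_force: [-1.5, -1.7, 5.3]
finger_gap: 0.0112
finger_force: 14.2
time_s: 38.3
position: [0.5876, 0.1835, 0.048]
orientation: [[0.958, 0.287, 0.002], [0.287, -0.958, 0.001], [0.002, -0.0, -1.0]]
ft_force: [0.4, -0.2, 5.2]
finger_gap: 0.0115
finger_force: 14.3
```

```bash
python3 shift.py '[{"jaw":0.014}, {"jaw":0.02}, {"jaw":0.028}, {"z":-0.01, "jaw":0.03}, {"z":-0.03, "jaw":0.03}]'
python3 shift.py '[{"z":-0.045, "jaw":0.03}, {"z":-0.045, "jaw":0.03}, {"z":-0.04, "jaw":0.03}, {"yaw":-7.8, "jaw":0.036}, {"yaw":-7.8, "jaw":0.036}]' >/dev/null
python3 shift.py '[{"yaw":-7.8, "jaw":0.036}, {"yaw":-7.8, "jaw":0.036}, {"yaw":-7.8, "jaw":0.036}, {"yaw":-7.8, "jaw":0.036}, {"yaw":-7.8, "jaw":0.036}]' >/dev/null
python3 shift.py '[{"yaw":-7.8, "jaw":0.036}, {"yaw":-7.8, "jaw":0.036}, {"yaw":-7.8, "jaw":0.036}, {"jaw":0.036}, {"jaw":0.036}]'
python3 - <<'E'
from h import *
im,p=snap("wrist","n");hs=cv2.cvtColor(im,cv2.COLOR_BGR2HSV)
k=cv2.inRange(hs,np.array((0,190,80)),np.array((4,255,255)))
n,_,st,c=cv2.connectedComponentsWithStats(k)
for i in range(1,n):
    if st[i,4]>40: print(st[i],c[i],ray("wrist",c[i],.05,p)[0].round(4))
print(dx((.4095,-.0303,.2),4.6))
E
```

```text
time_s: 38.8
position: [0.584, 0.1808, 0.0848]
orientation: [[0.958, 0.286, -0.008], [0.286, -0.958, -0.003], [-0.008, 0.0, -1.0]]
ft_force: [-0.0, -0.3, -0.5]
finger_gap: 0.0304
finger_force: 0.0
time_s: 40.3
position: [0.5868, 0.1821, 0.2177]
orientation: [[-0.078, 0.997, 0.0], [0.997, 0.078, 0.0], [0.0, 0.0, -1.0]]
ft_force: [-1.1, -0.1, 0.2]
finger_gap: 0.0363
finger_force: 0.0
[318 167  11  20 188] [322.88829787 176.41489362] [0.5878 0.1837 0.05  ]
[267 337  15  27 353] [274.60623229 350.59490085] [ 0.5502 -0.0178  0.05  ]
('shift', [-0.1979, -0.1934, 0.0176], 'turn', np.float64(-0.12183813067493077), 'j7', np.float64(-30.4), 'ytool', np.float64(4.5))
```

```bash
python3 shift.py '[{"x":-0.033, "y":-0.0322, "jaw":0.036}, {"x":-0.033, "y":-0.0322, "jaw":0.036}, {"x":-0.033, "y":-0.0322, "jaw":0.036}, {"x":-0.033, "y":-0.0322, "jaw":0.036}, {"x":-0.033, "y":-0.0323, "jaw":0.036}]' >/dev/null
python3 shift.py '[{"x":-0.033, "y":-0.0323, "jaw":0.036}, {"jaw":0.036}, {"jaw":0.036}]'
python3 - <<'E'
from h import *
im,p=snap("wrist","o",None,1)
print("bar",blob("o",(240,60,420,300),(0,0,120),(180,60,255),.042))
print(dx((.4095,-.0303,.025),4.6))
E
```

```text
time_s: 41.15
position: [0.4098, -0.0318, 0.2178]
orientation: [[-0.076, 0.997, 0.001], [0.997, 0.076, -0.001], [-0.001, 0.001, -1.0]]
ft_force: [1.2, -0.1, 0.2]
finger_gap: 0.0357
finger_force: 0.0
bar (array([481.6,  31.1]), array([32.3, 91.4]), 'long axis yaw', 95.7)
('shift', [0.0002, -0.0014, 0.1929], 'turn', np.float64(-0.048258074318866306), 'j7', np.float64(3.1), 'ytool', np.float64(4.6))
```

View pics/o.png

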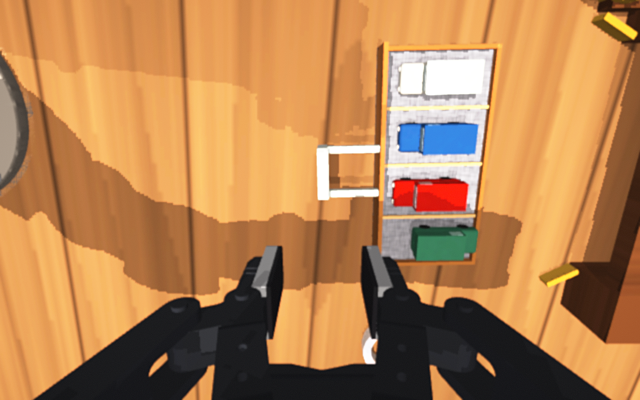

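This view shows the handle bar at (323,172) and all four vans in their lanes. The right wing tip is at about (543,279), the left wing or latch is at the top right, and the bay is clear.

Run:
```python
from h import *
P=np.load("pics/o.npy",allow_pickle=True).item()
q=lambda a,z:ray("wrist",a,z,P)[:,:2].round(4)
print("bar",q([(323,172),(317.5,172),(329,172),(323,147),(323,199)],.042).tolist())
r=q([(502,44),(476,263)],.012);pn=q([(380,42),(378,263)],.04);print("rim",r.tolist(),"panel",pn.tolist(),"wing",q([(543,279),(578,266)],.016).tolist())
for s in (r,pn):
    d=s[0]-s[1];print("yaw",np.degrees(np.arctan2(-d[0],d[1])),np.linalg.norm(d))
```

```text
bar [[0.4109, -0.0281], [0.4057, -0.0285], [0.4166, -0.0276], [0.4091, -0.0042], [0.413, -0.0551]]
rim [[0.5701, 0.1008], [0.5938, -0.1273]] panel [[0.4511, 0.0897], [0.476, -0.1214]] wing [[0.6725, -0.1397], [0.7076, -0.1204]]
yaw 5.931849658042675 0.22932793113792307
yaw 6.727158603976315 0.21256344935101143
```

```bash
python3 shift.py '[{"x":0.0032, "z":0.045, "jaw":0.036}, {"z":0.045, "jaw":0.036}, {"z":0.045, "jaw":0.036}, {"z":0.045, "jaw":0.036}, {"z":0.013, "jaw":0.036}]'
python3 shift.py '[{"jaw":0.025}, {"jaw":0.016}, {"jaw":0.012}, {"jaw":0.009}, {"jaw":0.008}]'
python3 shift.py '[{"y":0.004, "jaw":0.008}, {"y":0.01, "jaw":0.008}, {"y":0.012, "jaw":0.008}, {"y":0.012, "jaw":0.008}, {"y":0.012, "jaw":0.008}]'
python3 shift.py '[{"y":0.01, "jaw":0.008}, {"y":0.005, "jaw":0.008}, {"y":0.003, "jaw":0.008}]'
python3 - <<'E'
from h import *
print(dx((.6444,-.0104,.025),4.6))
E
```

```text
time_s: 41.7
position: [0.4069, -0.025, 0.0208]
orientation: [[-0.085, 0.996, -0.008], [0.996, 0.085, 0.003], [0.004, -0.008, -1.0]]
ft_force: [-0.5, -0.6, -0.3]
finger_gap: 0.0359
finger_force: 0.0
time_s: 42.2
position: [0.4113, -0.0274, 0.0262]
orientation: [[-0.082, 0.997, 0.004], [0.997, 0.082, -0.001], [-0.001, 0.003, -1.0]]
ft_force: [-3.0, 0.9, 6.9]
finger_gap: 0.0089
finger_force: 42.5
time_s: 42.7
position: [0.4557, -0.0246, 0.0258]
orientation: [[-0.079, 0.997, -0.008], [0.997, 0.079, -0.004], [-0.003, -0.009, -1.0]]
ft_force: [-13.2, -0.8, 17.6]
finger_gap: 0.0087
finger_force: 43.9
time_s: 43.0
position: [0.4745, -0.023, 0.0259]
orientation: [[-0.079, 0.997, -0.007], [0.997, 0.079, -0.003], [-0.003, -0.007, -1.0]]
ft_force: [-11.3, -0.0, 17.2]
finger_gap: 0.0088
finger_force: 43.7
('shift', [-0.0009, 0.1704, -0.0003], 'turn', np.float64(-0.05474128865684236), 'j7', np.float64(-16.1), 'ytool', np.float64(4.5))
```

```bash
python3 shift.py '[{"z":-0.0015, "jaw":0.008}, {"y":0.005, "z":-0.001, "jaw":0.008}, {"y":0.008, "z":-0.001, "jaw":0.008}, {"y":0.01, "jaw":0.008}, {"y":0.01, "jaw":0.008}]'
python3 shift.py '[{"y":0.008, "jaw":0.008}, {"y":0.006, "jaw":0.008}, {"y":0.006, "jaw":0.008}, {"y":0.006, "jaw":0.008}, {"y":0.006, "jaw":0.008}]'
```

```text
time_s: 43.5
position: [0.5115, -0.0196, 0.0277]
orientation: [[-0.08, 0.997, 0.0], [0.997, 0.08, 0.0], [0.0, 0.0, -1.0]]
ft_force: [-0.9, -0.0, -3.8]
finger_gap: 0.0087
finger_force: 41.5
time_s: 44.0
position: [0.5426, -0.0168, 0.0278]
orientation: [[-0.081, 0.997, -0.0], [0.997, 0.081, -0.0], [-0.0, -0.0, -1.0]]
ft_force: [-1.5, -0.8, -3.8]
finger_gap: 0.0087
finger_force: 41.4
```

```bash
python3 shift.py '[{"y":0.006, "jaw":0.008}, {"y":0.006, "jaw":0.008}, {"y":0.006, "jaw":0.008}, {"y":0.006, "jaw":0.008}, {"y":0.006, "jaw":0.008}]'
python3 shift.py '[{"y":0.006, "jaw":0.008}, {"y":0.006, "jaw":0.008}, {"y":0.006, "jaw":0.008}, {"y":0.006, "jaw":0.008}, {"y":0.006, "jaw":0.008}]'
```

```text
time_s: 44.5
position: [0.5727, -0.0144, 0.0279]
orientation: [[-0.081, 0.997, -0.0], [0.997, 0.081, -0.0], [-0.0, -0.0, -1.0]]
ft_force: [-0.9, 0.1, -3.5]
finger_gap: 0.0092
finger_force: 41.4
time_s: 45.0
position: [0.6026, -0.012, 0.0278]
orientation: [[-0.081, 0.997, -0.0], [0.997, 0.081, -0.0], [-0.0, -0.0, -1.0]]
ft_force: [-1.1, 0.1, -3.1]
finger_gap: 0.0089
finger_force: 41.5
```

```bash
python3 shift.py '[{"y":0.006, "jaw":0.008}, {"y":0.006, "jaw":0.008}, {"y":0.006, "jaw":0.008}, {"y":0.005, "jaw":0.008}, {"y":0.004, "jaw":0.008}]'
python3 shift.py '[{"y":0.002, "jaw":0.008}, {"y":0.002, "jaw":0.008}, {"y":0.002, "jaw":0.008}, {"y":0.0015, "jaw":0.008}, {"jaw":0.008}]'
python3 shift.py '[{"y":0.0015, "jaw":0.008}, {"y":0.0015, "jaw":0.008}]'
```

```text
time_s: 45.5
position: [0.6296, -0.0098, 0.0278]
orientation: [[-0.081, 0.997, 0.0], [0.997, 0.081, 0.0], [0.0, 0.0, -1.0]]
ft_force: [-0.9, -0.6, -4.9]
finger_gap: 0.0087
finger_force: 41.5
time_s: 46.0
position: [0.6369, -0.0092, 0.0279]
orientation: [[-0.081, 0.997, 0.001], [0.997, 0.081, 0.0], [0.0, 0.001, -1.0]]
ft_force: [-0.3, -0.5, -4.6]
finger_gap: 0.0092
finger_force: 41.4
time_s: 46.2
position: [0.6395, -0.0091, 0.0279]
orientation: [[-0.081, 0.997, -0.0], [0.997, 0.081, -0.0], [-0.0, -0.0, -1.0]]
ft_force: [-2.0, -0.3, -4.0]
finger_gap: 0.0089
finger_force: 41.4
```

```bash
python3 shift.py '[{"y":0.001, "jaw":0.008}, {"y":0.001, "jaw":0.008}]' | egrep "pos|force"
python3 shift.py '[{"y":0.001, "jaw":0.008}, {"y":0.001, "jaw":0.008}]' | egrep "pos|force"
python3 shift.py '[{"y":0.001, "jaw":0.008}, {"y":0.001, "jaw":0.008}]' | egrep "pos|force"
```

```text
position: [0.6415, -0.0089, 0.0279]
ft_force: [-1.9, 0.1, -4.4]
finger_force: 41.5
position: [0.6436, -0.0087, 0.0279]
ft_force: [-0.7, 0.4, -4.0]
finger_force: 41.5
position: [0.6456, -0.0085, 0.0279]
ft_force: [-0.4, -0.8, -3.2]
finger_force: 41.5
```

```bash
python3 shift.py '[{"y":0.001, "jaw":0.008}, {"y":0.001, "jaw":0.008}]' | egrep "pos|force"
python3 shift.py '[{"y":0.001, "jaw":0.008}, {"y":0.0005, "jaw":0.008}]' | egrep "pos|force"
python3 shift.py '[{"y":0.0005, "jaw":0.008}, {"y":0.0005, "jaw":0.008}]' | egrep "pos|force"
```

```text
position: [0.6459, -0.008, 0.0275]
ft_force: [-6.3, 0.1, -2.0]
finger_force: 41.7
position: [0.6459, -0.008, 0.0271]
ft_force: [-8.7, -0.1, -1.4]
finger_force: 41.9
position: [0.6458, -0.0081, 0.0269]
ft_force: [-10.9, -0.0, -0.6]
finger_force: 42.0
```

```bash
python3 shift.py '[{"y":-0.0025, "jaw":0.008}, {"jaw":0.012}, {"jaw":0.02}, {"jaw":0.03}, {"z":-0.01, "jaw":0.03}]'
python3 shift.py '[{"z":-0.03, "jaw":0.03}, {"z":-0.045, "jaw":0.03}, {"z":-0.045, "jaw":0.03}, {"z":-0.045, "jaw":0.03}]'
python3 shift.py '[{"jaw":0.03}]' | grep pos
python3 - <<'E'
from h import *
print(dx((.588,.184,.2),107))
E
```

```text
time_s: 47.9
position: [0.6482, -0.0087, 0.038]
orientation: [[-0.08, 0.997, 0.001], [0.997, 0.08, -0.0], [-0.0, 0.001, -1.0]]
ft_force: [-0.7, 0.9, -0.5]
finger_gap: 0.03
finger_force: 0.0
time_s: 48.3
position: [0.6484, -0.0082, 0.2064]
orientation: [[-0.081, 0.997, 0.004], [0.997, 0.081, 0.0], [0.0, 0.004, -1.0]]
ft_force: [0.2, -0.3, -0.1]
finger_gap: 0.0301
finger_force: 0.0
position: [0.6529, -0.0067, 0.2132]
('shift', [0.1953, -0.0496, 0.0124], 'turn', np.float64(77.59264805782306), 'j7', np.float64(-10.8), 'ytool', np.float64(4.6))
```

```bash
python3 shift.py '[{"x":0.039, "y":-0.0099, "jaw":0.035}, {"x":0.039, "y":-0.0099, "jaw":0.035}, {"x":0.039, "y":-0.0099, "jaw":0.035}, {"x":0.039, "y":-0.0099, "jaw":0.035}, {"x":0.039, "y":-0.0099, "jaw":0.035}]' >/dev/null
python3 shift.py '[{"yaw":-8, "jaw":0.035}, {"yaw":-8, "jaw":0.035}, {"yaw":-8, "jaw":0.035}, {"yaw":-8, "jaw":0.035}, {"yaw":-8, "jaw":0.035}]' >/dev/null
python3 shift.py '[{"yaw":-8, "jaw":0.035}, {"yaw":-8, "jaw":0.035}, {"yaw":-8, "jaw":0.035}, {"yaw":-8, "jaw":0.035}, {"yaw":-8, "jaw":0.035}]' >/dev/null
python3 shift.py '[{"yaw":-8, "jaw":0.035}, {"yaw":-8, "jaw":0.035}, {"yaw":-6.4, "jaw":0.035}, {"jaw":0.035}, {"jaw":0.035}]'
python3 - <<'E'
from h import *
im,p=snap("wrist","r");hs=cv2.cvtColor(im,cv2.COLOR_BGR2HSV)
k=cv2.inRange(hs,np.array((0,190,80)),np.array((4,255,255)))
n,_,st,c=cv2.connectedComponentsWithStats(k)
for i in range(1,n):
    if st[i,4]>40: print(st[i],c[i],ray("wrist",c[i],.05,p)[0].round(4))
print(dx((.588,.1835,.0455),107))
E
```

```text
time_s: 50.4
position: [0.5829, 0.1821, 0.2034]
orientation: [[-0.957, -0.29, 0.001], [-0.29, 0.957, 0.001], [-0.001, 0.0, -1.0]]
ft_force: [0.7, 0.5, 0.3]
finger_gap: 0.0351
finger_force: 0.0
[316 175  12  24 240] [321.62083333 187.33333333] [0.5887 0.1848 0.05  ]
[607 358  33  42 253] [622.45454545 381.14229249] [0.7033 0.5636 0.05  ]
('shift', [-0.0052, -0.0001, 0.1579], 'turn', np.float64(-0.11099105913775986), 'j7', np.float64(62.7), 'ytool', np.float64(106.9))
```

```bash
python3 shift.py '[{"x":-0.0055, "z":0.04, "jaw":0.035}, {"z":0.045, "jaw":0.035}, {"z":0.045, "jaw":0.035}, {"z":0.02, "jaw":0.035}, {"z":0.008, "jaw":0.03}]' | egrep "pos|force"
python3 shift.py '[{"jaw":0.024}, {"jaw":0.018}, {"jaw":0.014}, {"jaw":0.011}, {"jaw":0.011}]'
python3 -c "
from h import *
print(arc(-22,62,16))"
```

```text
position: [0.5863, 0.1823, 0.0419]
ft_force: [-0.6, 0.4, 0.4]
finger_force: 0.0
time_s: 51.45
position: [0.589, 0.1844, 0.0469]
orientation: [[-0.956, -0.292, 0.003], [-0.292, 0.956, 0.001], [-0.004, 0.0, -1.0]]
ft_force: [0.1, -0.7, 5.8]
finger_gap: 0.0113
finger_force: 14.5
[[0.0046, -0.0063], [0.004, -0.0067], [0.0034, -0.007], [0.0027, -0.0073], [0.0021, -0.0075], [0.0014, -0.0077], [0.0007, -0.0078], [-0.0001, -0.0078], [-0.0008, -0.0077], [-0.0015, -0.0076], [-0.0022, -0.0075], [-0.0028, -0.0073], [-0.0035, -0.007], [-0.0041, -0.0066], [-0.0047, -0.0062], [-0.0052, -0.0058]]
```

```bash
python3 shift.py '[{"x":0.0046, "y":-0.0063, "jaw":0.011}, {"x":0.004, "y":-0.0067, "jaw":0.011}, {"x":0.0034, "y":-0.007, "jaw":0.011}, {"x":0.0027, "y":-0.0073, "jaw":0.011}]' | egrep "pos|force|gap"
python3 shift.py '[{"x":0.0021, "y":-0.0075, "jaw":0.011}, {"x":0.0014, "y":-0.0077, "jaw":0.011}, {"x":0.0007, "y":-0.0078, "jaw":0.011}, {"x":-0.0001, "y":-0.0078, "jaw":0.011}]' | egrep "pos|force|gap"
python3 shift.py '[{"x":-0.0008, "y":-0.0077, "jaw":0.011}, {"x":-0.0015, "y":-0.0076, "jaw":0.011}, {"x":-0.0022, "y":-0.0075, "jaw":0.011}, {"x":-0.0028, "y":-0.0073, "jaw":0.011}]' | egrep "pos|force|gap"
python3 shift.py '[{"x":-0.0035, "y":-0.007, "jaw":0.011}, {"x":-0.0041, "y":-0.0066, "jaw":0.011}, {"x":-0.0047, "y":-0.0062, "jaw":0.011}, {"x":-0.0052, "y":-0.0058, "jaw":0.011}, {"jaw":0.011}]' | egrep "pos|force|gap"
```

```text
position: [0.581, 0.155, 0.0466]
ft_force: [-1.4, 2.2, 8.2]
finger_gap: 0.0113
finger_force: 14.9
position: [0.5858, 0.1236, 0.0461]
ft_force: [-3.1, 0.4, 7.1]
finger_gap: 0.0116
finger_force: 15.0
position: [0.6018, 0.0965, 0.0458]
ft_force: [-0.5, 1.1, 5.6]
finger_gap: 0.011
finger_force: 15.1
position: [0.6278, 0.0762, 0.0455]
ft_force: [1.5, 1.0, 4.8]
finger_gap: 0.0114
finger_force: 15.2
```

```bash
python3 shift.py '[{"jaw":0.014}, {"jaw":0.02}, {"jaw":0.028}, {"z":-0.01, "jaw":0.03}, {"z":-0.04, "jaw":0.03}]' | egrep "pos|force"
python3 shift.py '[{"z":-0.03, "jaw":0.02}, {"yaw":7.4, "jaw":0.005}, {"yaw":7.3, "jaw":0}, {"yaw":7.3, "jaw":0}, {"x":0.026, "jaw":0}]' >/dev/null
python3 shift.py '[{"jaw":0}, {"jaw":0}, {"jaw":0}]'
python3 -c "
from h import *
print(dx((.602,.0785,.045),85))"
```

```text
position: [0.6235, 0.0745, 0.0909]
ft_force: [0.6, -1.9, 1.1]
finger_force: 0.0
time_s: 54.45
position: [0.6017, 0.0785, 0.1254]
orientation: [[-0.996, 0.087, 0.001], [0.087, 0.996, -0.0], [-0.001, 0.0, -1.0]]
ft_force: [-0.0, 0.9, -0.5]
finger_gap: 0.0003
finger_force: 0.0
('shift', [-0.0001, 0.0, 0.0804], 'turn', np.float64(-0.015898383842099406), 'j7', np.float64(50.0), 'ytool', np.float64(85.0))
```

```bash
python3 shift.py '[{"z":0.035, "jaw":0}, {"z":0.03, "jaw":0}, {"z":0.0155, "jaw":0}, {"jaw":0}]' | egrep "pos|force"
python3 shift.py '[{"x":-0.005, "y":-0.0012, "jaw":0}, {"x":-0.005, "y":-0.0012, "jaw":0}, {"x":-0.005, "y":-0.001, "jaw":0}, {"x":-0.005, "y":-0.001, "jaw":0}]' | egrep "pos|force"
python3 shift.py '[{"x":-0.005, "y":-0.0008, "jaw":0}, {"x":-0.005, "y":-0.0005, "jaw":0}, {"x":-0.005, "jaw":0}, {"x":-0.005, "jaw":0}]' | egrep "pos|force"
python3 shift.py '[{"x":-0.004, "jaw":0}, {"x":-0.003, "jaw":0}, {"x":-0.002, "jaw":0}]' | egrep "pos|force"
```

```text
position: [0.5996, 0.0779, 0.0418]
ft_force: [-0.3, -0.6, 0.4]
finger_force: 0.0
position: [0.6215, 0.0725, 0.0454]
ft_force: [-0.5, -0.2, 0.1]
finger_force: 0.4
position: [0.6406, 0.0696, 0.0443]
ft_force: [-1.2, -0.7, 0.8]
finger_force: 0.4
position: [0.6495, 0.069, 0.0443]
ft_force: [-0.8, -0.3, 0.4]
finger_force: 0.3
```

```bash
python3 shift.py '[{"x":-0.002, "jaw":0}, {"x":-0.002, "jaw":0}]' | egrep "pos|force"
python3 shift.py '[{"x":-0.0015, "jaw":0}, {"x":-0.0015, "jaw":0}]' | egrep "pos|force"
python3 shift.py '[{"x":-0.001, "jaw":0}, {"x":-0.001, "jaw":0}]' | egrep "pos|force"
python3 shift.py '[{"x":-0.001, "jaw":0}, {"x":-0.001, "jaw":0}]' | egrep "pos|force"
```

```text
position: [0.6532, 0.0687, 0.0443]
ft_force: [-1.5, 0.2, -0.5]
finger_force: 0.3
position: [0.6562, 0.0686, 0.0444]
ft_force: [-1.3, 0.2, -0.2]
finger_force: 0.3
position: [0.6571, 0.0686, 0.0444]
ft_force: [-3.8, 0.4, 2.6]
finger_force: 2.2
position: [0.6572, 0.0685, 0.0443]
ft_force: [-9.1, 0.5, 4.9]
finger_force: 4.4
```

```bash
python3 shift.py '[{"x":0.002, "jaw":0}, {"x":0.01, "jaw":0}, {"x":0.03, "jaw":0}, {"x":0.01, "z":-0.04, "jaw":0}, {"z":-0.045, "jaw":0}]' | egrep "pos|force"
python3 shift.py '[{"z":-0.045, "jaw":0}, {"z":-0.045, "jaw":0}, {"z":-0.045, "jaw":0}, {"x":0.02, "z":-0.03, "jaw":0}, {"jaw":0}]' >/dev/null
python3 shift.py '[{"jaw":0}, {"jaw":0}]' | egrep "pos|force"
python3 - <<'E'
from h import *
for n in ("wrist","scene","side"):
    im,p=snap(n,"z_"+n);hs=cv2.cvtColor(im,cv2.COLOR_BGR2HSV)
    k=cv2.inRange(hs,np.array((0,190,60)),np.array((5,255,255)))
    m,_,st,c=cv2.connectedComponentsWithStats(k)
    for z in (.05,): 
        for i in range(1,m):
            X=ray(n,c[i],z,p)[0]
            if st[i,4]>5 and abs(X[0]-.66)<.1 and abs(X[1]-.06)<.15: print(n,st[i],X.round(4))
    print(n,"expected closed knob",proj(n,[[.673,.067,.05]],p).round(1).tolist(),"home bar",proj(n,[[.6444,-.0104,.042]],p).round(1).tolist())
    # bright grey bar
    k=cv2.inRange(hs,np.array((0,0,150)),np.array((180,60,255)));m,_,st,c=cv2.connectedComponentsWithStats(k)
    for i in range(1,m):
        X=ray(n,c[i],.042,p)[0]
        if st[i,4]>15 and abs(X[0]-.65)<.06 and abs(X[1]+.01)<.06: print("bar?",st[i],c[i].round(1),X.round(4))
E
```

```text
position: [0.6056, 0.0718, 0.1281]
ft_force: [1.6, -0.5, 0.6]
finger_force: 0.0
position: [0.5887, 0.0732, 0.2931]
ft_force: [0.4, -0.1, 0.1]
finger_force: 0.0
wrist [318 222  11  21 169] [0.6763 0.0673 0.05  ]
wrist expected closed knob [[322.2, 230.3]] home bar [[257.3, 211.2]]
bar? [237 201  50  52 937] [260.3 219.7] [ 0.6557 -0.0083  0.042 ]
scene [286 219   3   7  13] [0.6665 0.0594 0.05  ]
scene expected closed knob [[287.8, 223.9]] home bar [[276.9, 211.5]]
bar? [271 209  12   6  23] [276.3 211.4] [ 0.6455 -0.0123  0.042 ]
side expected closed knob [[372.4, 205.0]] home bar [[368.0, 223.2]]
bar? [365 219  17  13 100] [371.6 224.9] [ 0.654  -0.0195  0.042 ]
```

```bash
python3 -c "
from rig import arm
print(arm.sign_off())"
```

```text
the job is handed in; nothing more can be done
None
```

The job is handed in: all four vans on the table (white, blue, red and green; no yellow) are in their lanes, the tray is fully home against the back stop, and the latch is closed to its end stop.

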